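Level the instrument plate with its two slotted foot screws

TASK

The instrument plate on the bench is out of level. Take the flat screwdriver from its stand and, with its blade seated in the slot, turn one slotted foot screw and then the other until the bubble of each vial lies between its two lines; turn the screws only with the driver, never with the fingers. Then put the driver back in its stand, blade down and fully home, and leave the other things on the bench where they are.

Things in the scene. Friction and masses are not known exactly. Their poses are not given: they have to be found in the camera images.
- driver_grip (a point): Centre of the driver's square black handle, 24 x 24 mm across the flats (square to its x and y) and 72 mm long. z runs up from blade to handle, x along the blade's width. Tip 121 mm below this point; a round collar 33 mm across has its underside 43 mm below it, then an 8 mm shank. About 130 g. Starts upright in the stand, at any yaw.
- driver: The driver; its origin is the middle of the end of its blade, the tip; same axes as driver_grip. The blade is 12 mm wide (along x), 2.8 mm thick (along y) and 12 mm long, flat-ended.
- stand_mouth (a point): Centre of the 22 mm round hole in the top of the driver stand, a grey block 66 x 66 x 90 mm, fixed to the bench; its top is at this point. The driver hangs in the hole with its collar resting on the top of the block; then its tip is 78 mm below this point.
- stand_home (a point): Where the driver's tip lies when the driver is fully home in the stand: 78 mm below stand_mouth.
- screw_a: Foot screw at the plate's -x +y corner: round steel head 28 mm across, top 7 mm above the origin, which is the middle of the slot's floor. x along the slot (17 mm, closed), z up. Slot 4.6 mm wide for 4 mm above its floor, then flaring to about 8 mm. About 0.06 N m; stays put; blade has 0.15 rad of play. Clockwise from above raises this corner. Starts 0.55 to 1.2 rad low.
- screw_b: The other foot screw, at the plate's +x -y corner: same make, origin and axes as screw_a. Clockwise from above raises this corner, counter-clockwise lowers it. Starts 0.55 to 1.2 rad high. Both screws turn 1.7 rad either way from level. The plate's third foot (+x +y corner) has a plain domed cap.
- vial_x (a point): Centre of the face of the tubular vial lying along x at the plate's -y edge: dark block 76 x 22 mm, 10 mm high, green window with two black lines 26 mm apart (inside), half-way between which this point lies. It shows the tilt set by screw_a. Axes are those of the plate. The 190 mm square plate has its top 11.5 mm below this point.
- vial_y (a point): Centre of the face of the tubular vial lying along y at the plate's -x edge: dark block 76 x 22 mm, 10 mm high, green window with two black lines 26 mm apart (inside), half-way between which this point lies. It shows the tilt set by screw_b. Axes are those of the plate. A syringe in a cradle, up to 34 mm above the plate's top, is fixed in the plate's middle.
- bubble_x: Bubble of vial_x, a white bar 16 x 9 mm, origin at its centre. It floats towards the high side along the plate's x, 16 mm towards -x per rad of clockwise turn of screw_a, and is at vial_x when the plate is level that way; the other screw does not move it.
- bubble_y: Bubble of vial_y, a white bar 16 x 9 mm, origin at its centre. It floats towards the high side along the plate's y, 16 mm towards -y per rad of clockwise turn of screw_b, and is at vial_y when the plate is level that way; the other screw does not move it.
- bottle: White bottle 52 mm across and 130 mm high, bystander; origin under its centre.
- tub: Clear sample box with a blue lid, 106 x 81 x 54 mm, bystander; origin under its centre.
- weight: Steel calibration weight 42 mm across, 64 mm high, bystander; origin under its centre.
- meter: Grey handheld instrument case 75 x 150 x 35 mm, bystander; origin under its centre.
There are look-alikes about, which are no part of the job. There is more than one size of the driver; the job needs the smallest.

How it is judged:
By the outcome, as a careful person would: the job done as asked, in the order asked, and still so for the second after the job is handed in, with the robot touching nothing.
It also fails if it takes over 64 s, if anything falls off the work surface, if the arm or the gripper's body presses on something with over 40 N, if the wrist force passes 120 N, or if a joint passes its speed limit or range.

ROBOT

A 6-joint arm with a two-finger parallel gripper is mounted at the origin on the work surface. World frame = base frame: x ahead of the robot, y to its left, z up, the work surface at z = 0. Lengths are in m, angles in degrees, forces in N, time in s.
With the tool pointing down it reaches from about 0.35 to 0.875 m from the base axis. Payload 4.2 kg.
Tool frame: the origin (TCP) lies midway between the tips of the shut fingers; the grasp point (between the pads) lies 19 mm behind it (r.tcp_to_grasp is the distance from the TCP to the grasp point, in m); z points along the fingers, y is the direction in which the jaws open and shut (so a half turn about z gives the same grasp; the last joint's range is limited). The gripper opens to 87 mm and grips with 3 to 60 N. Pads are 19 mm wide; open, the fingers measure 117 mm over their backs; the gripper's body (75 mm by 190 mm) begins 51 mm behind the grasp point.
Start: joints at [-55.027, 22.042, 0.453, 0, -68.411, -14.817], TCP at [0.215, -0.587, 0.201] pointing down, gripper open.
Joint ranges: [-179.83, 179.83], [-69.29, 118.12], [-61.27, 80.66], [-181.25, 117.63], [-171.15, -9.14], [-177.46, 177.46]. Speed limits (degrees/s): [159.86, 159.86, 180, 180, 180, 180].

INTERFACE

Orientations are given as a 3x3 rotation matrix whose columns are the frame's x, y, z axes.
In Python, from station import r, eyes gives the robot as it stands.
- The arm moves only by the tool servo_tool, never from a script. Its argument "rows" is a list of rows, each a list of 6 numbers: the shift along the tool's x, y, z in mm, then the turn, a rotation vector about the tool's x, y, z in rad. In form: [[x, y, z, wx, wy, wz], ...]. A call has 1 to 12 rows; each row shifts and turns the commanded pose from where the row before left it, along the tool's axes as they then stand; what a row does not reach is not made up. A row lasts 1/8 s, in which the tool goes at most 62.5 mm and 10.7 degrees, less where a joint would pass 70% of its speed; a pose out of reach is approached as far as the arm can. A call is refused whole if a number of a shift passes 62.5 or a number of a turn 0.188, either way. A call with a gripper value outside its range is refused whole. "jaw" is the closure, from 0 (fully open) to 1 (shut), set as the call begins (left out, the last holds). The fingers move at their own pace and stop on an object; "newtons" is the grip in N (left out, the last holds). Time passes only in rows, so rows that do not move let the fingers close. It gives the time, the measured TCP pose, the force and the opening at its end, in the units of the state.
- r.get_obs(): the state, without advancing time (a new reading comes with each control period).
- eyes.read_camera(name): name is "scene" or "top"; returns a dict with "image" (400x640x3 uint8, red, green, blue), "z_map" (400x640 float32, m along the optical axis (not along the pixel's ray), 0 where there is no reading), "fx", "fy", "cx", "cy" (pixels), "R" (3x3) and "t" (3): a world point X has camera coordinates R X + t. Camera axes: x right, y down, z forward; pixel columns grow to the right and rows downward; lengths in m; the calibration is good to about 2 mm. A picture is of the moment at which its call begins.
- r.finish_job(): hands the job in, once; it reports no verdict.
The state is a dict: "clock": time; "joints": joint angles; "joint_velocities": joint speeds; "joint_efforts": joint torques, N m; "tool_pos": TCP position; "orientation": TCP orientation; "ft_force": force on the tool from outside, world axes, zero at the start; "wrist_torque": the same for the moment, N m; "opening": finger opening in m.
Only numpy, scipy, OpenCV 4.12 (cv2) and the standard library are available. Lean on these libraries where they do the work, as an engineer would, in place of code of your own. Each camera call takes 0.05 s, during which the arm holds its last target.

## Working session

There is one attempt and no reset: what is moved stays moved. The work goes in short steps, Python scripts to look and compute and a tool call to move; the robot and the scene stay as the last step left them, time stands still between calls to the robot, and variables do not carry over. Pictures are saved under pics/ and viewed, and the job is handed in when it is done.

Besides the shell and the picture viewer there is one more tool, called after "Call:" by a JSON object that holds its "op" and its "data". servo_tool: Moves the arm, as the interface text tells. Its arguments: {"type":"object","properties":{"rows":{"type":"array","items":{"type":"array","items":{"type":"number"}}},"jaw":{"type":"number"},"newtons":{"type":"number"}},"required":["rows"]}

```bash
ls; mkdir -p pics; python3 - <<'E'
from station import r,eyes
import cv2,numpy as np,pickle
print(r.get_obs())
for n in("scene","top"):
    c=eyes.read_camera(n); cv2.imwrite(f"pics/{n}0.png",c["image"][:,:,::-1]); pickle.dump(c,open(f"{n}0.pkl","wb"))
    print(n,c["fx"],c["cx"],c["cy"],c["R"],c["t"])
E
```

```text
pics
{'clock': 0.0, 'joints': array([-5.50276937e+01,  2.20909086e+01,  3.82065905e-01, -3.14529017e-02,
       -6.84121105e+01, -1.48169719e+01]), 'joint_velocities': array([ 9.53546405e-02, -3.19428187e-02, -4.90599668e-05, -1.79415553e-02,
       -9.59592234e-02,  2.07356304e-02]), 'joint_efforts': array([ 5.63575595e-04, -3.90665531e+01,  1.87400812e+01,  4.21956047e+00,
        1.10152535e-02, -1.78928708e-04]), 'tool_pos': array([ 0.21516685, -0.58610926,  0.19956735]), 'orientation': array([[-9.38831661e-01, -3.44375500e-01, -7.91693456e-04],
       [-3.44376406e-01,  9.38829484e-01,  2.02237612e-03],
       [ 4.68083709e-05,  2.17131128e-03, -9.99997642e-01]]), 'ft_force': array([-0.18776373, -0.62535054, -0.31259407]), 'wrist_torque': array([-0.01800691,  0.02336067,  0.02108291]), 'opening': 0.0868435823267002}
scene 456.26010663047487 315.3133520940072 197.27306437170722 [[ 0.87949531  0.47580168 -0.01003813]
 [ 0.34505743 -0.65206379 -0.67509124]
 [-0.32775505  0.59027585 -0.73766595]] [-0.50577285 -0.12251345  1.62256161]
top 407.8559051808824 320.00905079488507 197.92034460533097 [[ 0.02496498 -0.99962461  0.01128691]
 [-0.99662931 -0.02576957 -0.07788414]
 [ 0.07814576 -0.00930449 -0.99689852]] [-0.04073598  0.60795822  1.28914835]
```

View pics/scene0.png

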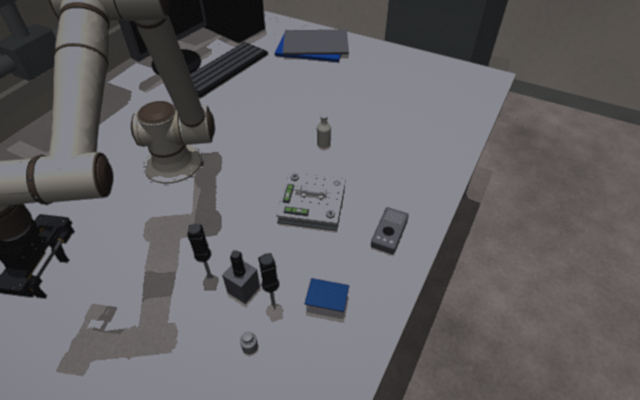

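View pics/top0.png

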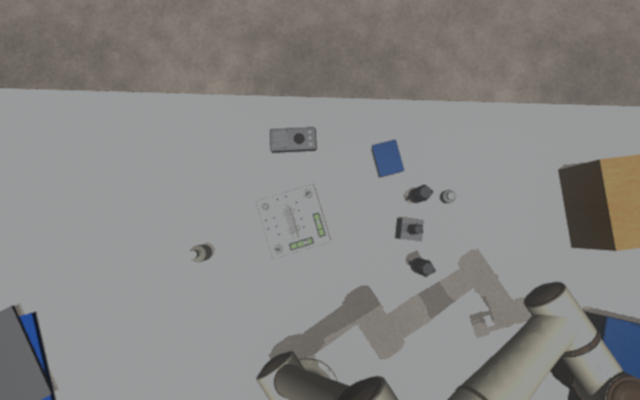

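```bash
python3 - <<'E'
import cv2
t=cv2.imread("pics/top0.png"); s=cv2.imread("pics/scene0.png")
a=cv2.resize(t[175:265,245:345],None,fx=4,fy=4,interpolation=cv2.INTER_CUBIC)
b=cv2.resize(t[175:265,380:480],None,fx=4,fy=4,interpolation=cv2.INTER_CUBIC)
cv2.imwrite("pics/c1.png",cv2.hconcat([a,b]))
a=cv2.resize(s[165:235,265:365],None,fx=4,fy=4,interpolation=cv2.INTER_CUBIC)
b=cv2.resize(s[215:325,180:290],None,fx=4,fy=4,interpolation=cv2.INTER_CUBIC)
a=cv2.copyMakeBorder(a,0,160,0,0,0)
cv2.imwrite("pics/c2.png",cv2.convertScaleAbs(cv2.hconcat([a,b])[:, :800],alpha=1.4))
E
```

```text
(no output)
```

View pics/c1.png

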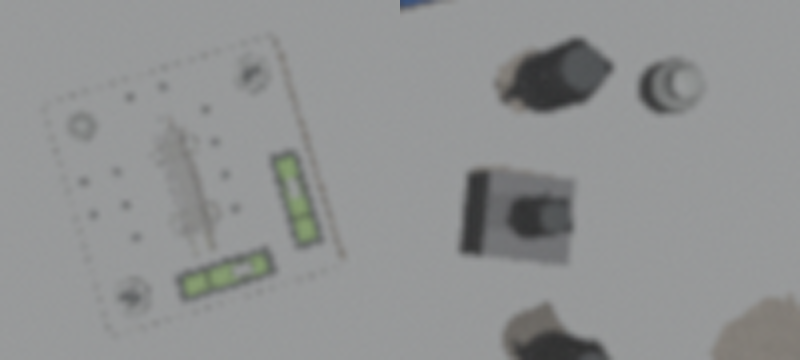

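View pics/c2.png

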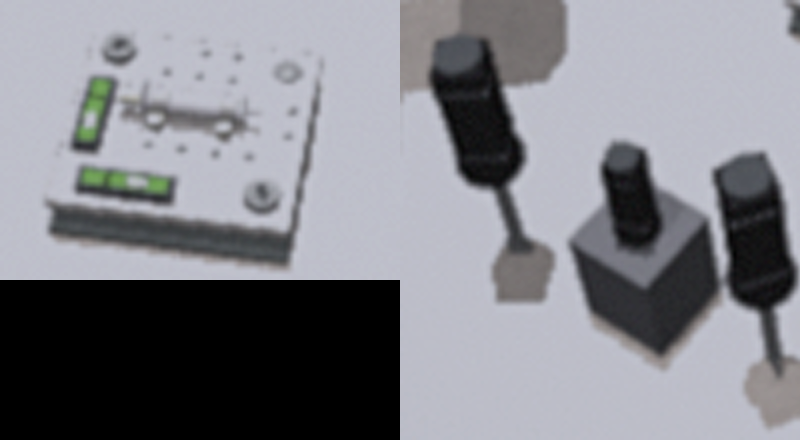

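```bash
cat > h.py <<'E'
import numpy as np,cv2,pickle
def ray(c,u,v):
    d=np.array([(u-c["cx"])/c["fx"],(v-c["cy"])/c["fy"],1.]); return -c["R"].T@c["t"], c["R"].T@d
def onz(c,u,v,z):
    o,d=ray(c,u,v); return o+d*(z-o[2])/d[2]
def proj(c,X):
    p=c["R"]@np.asarray(X,float)+c["t"]; return np.array([c["fx"]*p[0]/p[2]+c["cx"],c["fy"]*p[1]/p[2]+c["cy"]])
def two(c1,p1,c2,p2):
    o1,d1=ray(c1,*p1);o2,d2=ray(c2,*p2)
    s=np.linalg.lstsq(np.stack([d1,-d2],1),o2-o1,rcond=None)[0]
    a=o1+s[0]*d1;b=o2+s[1]*d2
    return (a+b)/2,np.linalg.norm(a-b)
def cloud(c):
    v,u=np.mgrid[:400,:640]; z=c["z_map"]
    P=np.stack([(u-c["cx"])/c["fx"]*z,(v-c["cy"])/c["fy"]*z,z],-1)
    return (P-c["t"])@c["R"]
E
python3 - <<'E'
from h import *
from station import r,eyes
for n in("scene","top"):
    cs=[eyes.read_camera(n) for _ in range(8)]
    c=dict(cs[0]); 
    print(n,"noise",np.std([k["image"][200,300:310].astype(float) for k in cs],0).mean(), "depth noise",np.std([k["z_map"][200:230,280:300] for k in cs],0).mean())
    c["image"]=np.mean([k["image"].astype(np.float32) for k in cs],0); c["z_map"]=np.median([k["z_map"] for k in cs],0)
    pickle.dump(c,open(f"{n}A.pkl","wb"))
    P=cloud(c)
    box=(P[...,0]>.35)&(P[...,0]<1)&(abs(P[...,1])<.5)
    print("bench z",np.median(P[box][:,2]))
    if n=="top":
        m=(abs(P[...,2]-.09)<.006)&box
        l,k,s,ct=cv2.connectedComponentsWithStats(m.astype(np.uint8))
        for i in range(1,l):
            if s[i][4]>30: print(s[i],P[k==i].mean(0))
        print(np.round(P[195:250:5,255:335:8,2]*1000))
T=pickle.load(open("topA.pkl","rb"));S=pickle.load(open("sceneA.pkl","rb"))
def big(c,x0,y0,w,h,f):
    a=c["image"][y0:y0+h,x0:x0+w]; a=cv2.resize(a,None,fx=f,fy=f,interpolation=cv2.INTER_CUBIC); lo,hi=np.percentile(a,[1,99]); return np.clip((a-lo)/(hi-lo)*255,0,255).astype(np.uint8)[:,:,::-1]
row1=cv2.hconcat([big(T,267,237,24,24,12),big(T,297,183,24,24,12)])
row2=cv2.hconcat([big(S,283,165,24,24,12),big(S,318,201,24,24,12)])
cv2.imwrite("pics/screws.png",cv2.vconcat([row1,row2]))
E
```

```text
scene noise 0.5307693072952475 depth noise 0.02212089
bench z -0.0012440636599280305
top noise 0.4993920732570664 depth noise 0.012351616
bench z 0.001074544558786964
[401 217  24  24 342] [ 0.51717399 -0.30347757  0.09050566]
[191 246  15  15  84] [0.42804082 0.33533937 0.08988722]
[[ 1. -1.  0. 44. 45. 45. 44. 54.  0.  1.]
 [ 2. 44. 44. 44. 44. 45. 47. 45.  1.  1.]
 [-1. 49. 46. 46. 68. 44. 45. 45. 46. -0.]
 [ 0. 44. 45. 46. 75. 46. 47. 46. 46.  2.]
 [-1. 44. 46. 45. 71. 44. 43. 46. 55. -0.]
 [ 2. 44. 44. 45. 44. 46. 45. 45. 58.  0.]
 [ 3. -1. 44. 45. 46. 71. 45. 46. 55.  0.]
 [ 1.  2. 45. 45. 45. 72. 46. 46. 56. 46.]
 [ 2. -1. 44. 46. 45. 72. 47. 46. 55. 46.]
 [ 0.  0. 45. 45. 45. 43. 54. 55. 45. 47.]
 [ 3.  0. 44. 56. 45. 56. 56. 45.  1.  1.]]
```

View pics/screws.png

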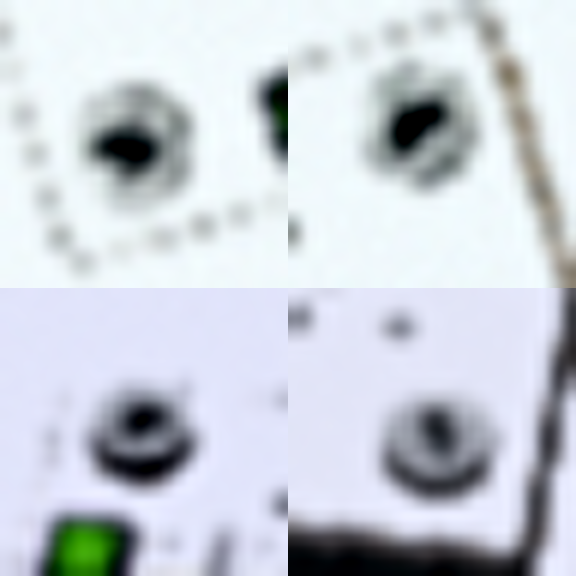

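```bash
cat > m.py <<'E'
from h import *
T=pickle.load(open("topA.pkl","rb"));S=pickle.load(open("sceneA.pkl","rb"))
P=cloud(T)
for n,(u,v) in dict(a=(267+11,237+12),b=(297+11,183+11)).items():
    print(n,np.round(P[v-6:v+7,u-6:u+7,2]*1000))
def patch(c,x,y,z,half=.020,px=.0005):
    g=np.arange(-half,half+1e-9,px)
    X,Y=np.meshgrid(x+g,y+g,indexing="ij") # rows=x, cols=y
    Pw=np.stack([X,Y,np.full_like(X,z)],-1)@c["R"].T+c["t"]
    mu=(c["fx"]*Pw[...,0]/Pw[...,2]+c["cx"]).astype(np.float32);mv=(c["fy"]*Pw[...,1]/Pw[...,2]+c["cy"]).astype(np.float32)
    return X,Y,cv2.remap(c["image"].astype(np.float32).mean(2),mu,mv,cv2.INTER_CUBIC)
def slot(c,x,y,z):
    out=None
    for it in range(6):
        X,Y,I=patch(c,x,y,z)
        m=np.hypot(X-x,Y-y)<.010
        hi=np.percentile(I[m],80);lo=I[m].min()
        W=np.clip((hi-(hi-lo)*.35)-I,0,None)*m
        W/=W.sum(); x,y=(W*X).sum(),(W*Y).sum()
    C=np.cov(np.stack([X.ravel(),Y.ravel()]),aweights=W.ravel())
    w,V=np.linalg.eigh(C); a=np.degrees(np.arctan2(V[1,1],V[0,1]))%180
    return x,y,a,np.sqrt(w)*1000
if __name__=="__main__":
  out=[]
  for n,(u,v),(us,vs) in (("a",(278,249),(295,176)),("b",(308,194),(331,213))):
    for c,p,nm in((T,(u,v),"top"),(S,(us,vs),"scene")):
        for z in(.052,.055,.058):
            q=onz(c,*p,z); print(n,nm,z,np.round(slot(c,q[0],q[1],z)[:2],4),np.round(slot(c,q[0],q[1],z)[2],1),slot(c,q[0],q[1],z)[3])
E
python3 m.py
```

```text
a [[44. 44. 44. 47. 46. 45. 44. 45. 43. 44. 45. 44. 45.]
 [45. 44. 44. 44. 43. 46. 55. 50. 45. 43. 48. 47. 45.]
 [44. 43. 44. 43. 55. 54. 54. 56. 56. 48. 45. 44. 44.]
 [45. 43. 45. 53. 54. 56. 55. 51. 56. 54. 48. 45. 46.]
 [44. 46. 56. 55. 52. 52. 54. 56. 55. 56. 54. 45. 44.]
 [45. 44. 54. 53. 47. 49. 48. 49. 51. 56. 55. 46. 46.]
 [45. 45. 54. 56. 51. 53. 46. 48. 48. 55. 56. 44. 45.]
 [45. 46. 55. 56. 54. 53. 54. 52. 52. 54. 53. 45. 46.]
 [44. 44. 43. 56. 55. 52. 56. 55. 53. 54. 45. 44. 43.]
 [45. 44. 43. 44. 56. 54. 54. 56. 56. 45. 45. 44. 45.]
 [44. 44. 45. 43. 44. 45. 43. 43. 46. 44. 44. 45. 43.]
 [44. 44. 45. 44. 43. 44. 44. 43. 43. 46. 45. 46. 44.]
 [42. 44. 44. 43. 43. 44. 42. 45. 45. 44. 43. 43.  1.]]
b [[45. 44. 44. 47. 45. 44. 45. 46. 46. 46. 47. 46. 45.]
 [45. 46. 47. 47. 56. 56. 58. 57. 57. 43. 45. 44. 46.]
 [46. 45. 45. 58. 57. 57. 57. 55. 57. 57. 44. 48. 47.]
 [46. 43. 59. 56. 57. 57. 55. 51. 51. 57. 45. 46. 44.]
 [44. 47. 56. 57. 54. 55. 51. 51. 52. 57. 55. 45. 46.]
 [47. 46. 56. 57. 53. 49. 50. 54. 55. 57. 56. 46. 44.]
 [47. 46. 58. 57. 49. 50. 56. 54. 56. 57. 55. 45. 
[... 337 characters left out ...]
 top 0.052 [0.4437 0.1041] 79.4 [2.16110989 3.43587174]
a top 0.055 [0.4439 0.1038] 79.4 [2.1583956  3.42833118]
a top 0.058 [0.444  0.1036] 79.3 [2.15361856 3.41797725]
a scene 0.052 [0.4425 0.1021] 80.8 [2.18341092 2.71465399]
a scene 0.055 [0.4441 0.0995] 80.8 [2.18469679 2.71381371]
a scene 0.058 [0.4457 0.0969] 80.8 [2.18179252 2.71177731]
b top 0.052 [0.6214 0.0162] 130.4 [1.91915411 3.72648191]
b top 0.055 [0.6211 0.0161] 130.3 [1.91684115 3.71953596]
b top 0.058 [0.6208 0.0161] 130.3 [1.91273371 3.7073007 ]
b scene 0.052 [0.6189 0.0145] 130.1 [1.79714859 3.47974599]
b scene 0.055 [0.62   0.0122] 130.1 [1.79490262 3.47249262]
b scene 0.058 [0.6212 0.0099] 130.1 [1.7896211  3.46473373]
```

```bash
python3 - <<'E'
from m import *
for c,nm in((T,"top"),(S,"scene")):
    P=cloud(c)
    for n,x,y,zc in(("a",.444,.103,.055),("b",.6205,.0145,.057)):
        m=(np.hypot(P[...,0]-x,P[...,1]-y)<.022)&(abs(P[...,2]-zc)<.0045)
        q=P[m]; 
        (cx,cy),rad=cv2.minEnclosingCircle((q[:,:2]*1000).astype(np.float32))
        print(nm,"head",n,q.mean(0).round(4),m.sum(),cx,cy,rad)
    # head centre by intensities? stand
    near=np.hypot(P[...,0]-.515,P[...,1]+.303)<.06
    m=near&(abs(P[...,2]-.09)<.008)
    q=P[m]; print(nm,"stand",q.mean(0).round(4),cv2.minAreaRect((q[:,:2]*1000).astype(np.float32)))
    m=near&(P[...,2]>.160)&(P[...,2]<.18)
    q=P[m]; print(nm,"handle top",q.mean(0).round(4),m.sum(),cv2.minAreaRect((q[:,:2]*1000).astype(np.float32)))
    m=near&(P[...,2]>.115)&(P[...,2]<.18)
    q=P[m]; print(nm,"handle all",q.mean(0).round(4),m.sum())
def big(c,x0,y0,w,h,f):
    a=c["image"][y0:y0+h,x0:x0+w]; a=cv2.resize(a,None,fx=f,fy=f,interpolation=cv2.INTER_CUBIC); lo,hi=np.percentile(a,[1,70]); return np.clip((a-lo)/(hi-lo)*255,0,255).astype(np.uint8)[:,:,::-1]
cv2.imwrite("pics/drv.png",cv2.hconcat([big(T,395,213,32,32,12),big(S,220,244,32,32,12)]))
P=cloud(T); print(np.round(P[218:242,402:428,2]*1000).astype(int))
E
```

```text
a [[44. 44. 44. 47. 46. 45. 44. 45. 43. 44. 45. 44. 45.]
 [45. 44. 44. 44. 43. 46. 55. 50. 45. 43. 48. 47. 45.]
 [44. 43. 44. 43. 55. 54. 54. 56. 56. 48. 45. 44. 44.]
 [45. 43. 45. 53. 54. 56. 55. 51. 56. 54. 48. 45. 46.]
 [44. 46. 56. 55. 52. 52. 54. 56. 55. 56. 54. 45. 44.]
 [45. 44. 54. 53. 47. 49. 48. 49. 51. 56. 55. 46. 46.]
 [45. 45. 54. 56. 51. 53. 46. 48. 48. 55. 56. 44. 45.]
 [45. 46. 55. 56. 54. 53. 54. 52. 52. 54. 53. 45. 46.]
 [44. 44. 43. 56. 55. 52. 56. 55. 53. 54. 45. 44. 43.]
 [45. 44. 43. 44. 56. 54. 54. 56. 56. 45. 45. 44. 45.]
 [44. 44. 45. 43. 44. 45. 43. 43. 46. 44. 44. 45. 43.]
 [44. 44. 45. 44. 43. 44. 44. 43. 43. 46. 45. 46. 44.]
 [42. 44. 44. 43. 43. 44. 42. 45. 45. 44. 43. 43.  1.]]
b [[45. 44. 44. 47. 45. 44. 45. 46. 46. 46. 47. 46. 45.]
 [45. 46. 47. 47. 56. 56. 58. 57. 57. 43. 45. 44. 46.]
 [46. 45. 45. 58. 57. 57. 57. 55. 57. 57. 44. 48. 47.]
 [46. 43. 59. 56. 57. 57. 55. 51. 51. 57. 45. 46. 44.]
 [44. 47. 56. 57. 54. 55. 51. 51. 52. 57. 55. 45. 46.]
 [47. 46. 56. 57. 53. 49. 50. 54. 55. 57. 56. 46. 44.]
 [47. 46. 58. 57. 49. 50. 56. 54. 56. 57. 55. 45. 
[... 3281 characters left out ...]
92  88  92
   90  93  91   1   0  -3  -1   0]
 [ 90  91  92  89  92  93  90  91  91  90  92  90  92  92  91  90  90  91
   93  91  92   0   1   1  -1   1]
 [ 91  90  93  89  91  90  89  91  89  92  89  90  91  91  91  91  91  92
   90  91  90   0   0   2   1   2]
 [ 92  91  89  90  91  88  90  91  92  90  91  90  92  90  90  89  91  89
   90  91  90  -1  -1   0   0   0]
 [  1   1   1   2   0   1  30  89  89  91  91  89  90  90  91  91  89  90
   92  91  90   1  -2   1   0   0]
 [  0  -1   1   1   0   1   0  -1   1   0   1   2   1   2   1  76  90  90
   91  90  92   0   0   2  -1  -2]
 [ -1   1   3   1  -1  -1   0   1   0   0   0   0   0  -1  -1   0   0   2
    0   0   0   2   0   1   3   1]]
```

View pics/drv.png

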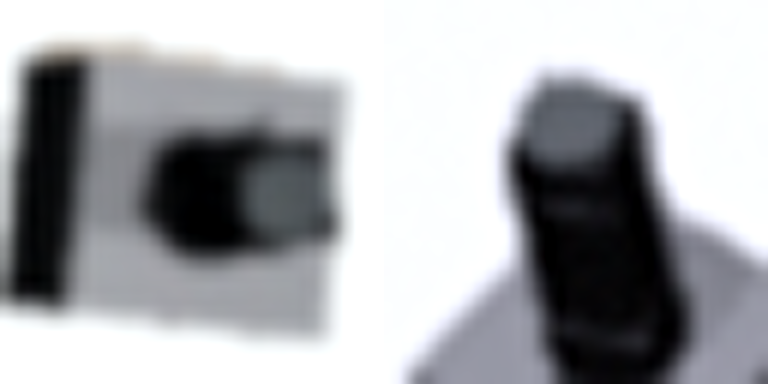

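```bash
python3 - <<'E' | tail -20
from m import *
P=cloud(T)
for n,x,y in(("L1",.42,-.37),("L2",.60,-.37)):
    pass
m=(P[...,2]>.1)&(P[...,0]>.3)&(P[...,0]<.8)&(P[...,1]<-.2)&(P[...,1]>-.5)
l,k,s,ct=cv2.connectedComponentsWithStats(m.astype(np.uint8))
for i in range(1,l):
    if s[i][4]<20: continue
    q=P[k==i]; zt=np.percentile(q[:,2],95); qq=q[q[:,2]>zt-.006]
    print("obj",s[i],"ztop",zt.round(3),cv2.minAreaRect((qq[:,:2]*1000).astype(np.float32)))
# vials
for c,nm in((T,"top"),(S,"scene")):
    I=c["image"].astype(np.float32); g=(I[...,1]-(I[...,0]+I[...,2])/2>20)
    g[:150]=0; l,k,s,ct=cv2.connectedComponentsWithStats(g.astype(np.uint8))
    for i in range(1,l):
        if s[i][4]>8: print(nm,s[i],ct[i],onz(c,*ct[i],.0555).round(4))
E
```

```text
[47. 46. 56. 57. 53. 49. 50. 54. 55. 57. 56. 46. 44.]
 [47. 46. 58. 57. 49. 50. 56. 54. 56. 57. 55. 45. 44.]
 [45. 44. 47. 54. 56. 57. 55. 55. 57. 54. 45. 47. 43.]
 [46. 46. 46. 45. 57. 57. 58. 60. 56. 45. 48. 46. 46.]
 [46. 46. 45. 46. 43. 46. 44. 46. 46. 46. 47. 48. 46.]
 [45. 45. 49. 45. 43. 45. 46. 46. 45. 45. 46. 44. 45.]
 [46. 46. 44. 47. 46. 46. 45. 47. 47. 46. 47. 46. 45.]
 [45. 47. 46. 46. 45. 45. 46. 45. 45. 45. 46. 47. 45.]]
obj [409 184  25  19 325] ztop 0.227 ((618.4732055664062, -311.8941650390625), (31.881053924560547, 30.721744537353516), 50.04868698120117)
obj [409 224  15  10 123] ztop 0.173 ((516.9331665039062, -307.6553649902344), (23.40909767150879, 23.660175323486328), 15.153609275817871)
obj [411 257  25  20 338] ztop 0.227 ((409.5606994628906, -319.2763977050781), (32.2982177734375, 32.137672424316406), 27.03018569946289)
obj [ 502  281   76   74 3720] ztop 0.603 ((308.9588928222656, -401.9528503417969), (17.992908477783203, 84.66645812988281), 0.3957127630710602)
top [315 214   4   6  18] [316.5 216.5] [ 0.5477 -0.0155  0.0555]
top [317 224   7  11  42] [320.0952381  229.14285714] [ 0.5085 -0.0277  0.0555]
top [308 239   4   4  12] [309.25       240.41666667] [0.4727 0.0052 0.0555]
top [291 241  12   7  45] [296.84444444 244.37777778] [0.4595 0.0435 0.0555]
scene [286 185   7   9  36] [288.91666667 188.72222222] [0.4588 0.0392 0.0555]
scene [284 197   5   3  13] [286.30769231 198.        ] [0.472  0.0009 0.0555]
scene [286 207  11   5  37] [290.64864865 209.        ] [ 0.5072 -0.032   0.0555]
scene [302 209   5   4  18] [303.83333333 210.66666667] [ 0.5462 -0.019   0.0555]
```

Call:
{"op": "servo_tool", "data": {"rows": [[0, 0, -50, 0, 0, 0], [0, 0, -50, 0, 0, 0], [-38, 16, 0, 0, 0, 0], [-38, 16, 0, 0, 0, 0], [-38, 16, 0, 0, 0, 0], [-38, 16, 0, 0, 0, 0], [-38, 16, 0, 0, 0, 0], [-38, 16, 0, 0, 0, 0], [-38, 16, 0, 0, 0, 0], [-38, 16, 0, 0, 0, 0], [-38, 16, 0, 0, 0, 0], [-38, 16, 0, 0, 0, 0.096]], "jaw": 0}}

```text
clock: 2.4
tool_pos: [0.5178, -0.3045, 0.3008]
orientation: [[-0.968, -0.251, 0.0], [-0.251, 0.968, -0.0], [-0.0, -0.0, -1.0]]
ft_force: [0.7, -0.2, 0.6]
opening: 0.087
```

Call:
{"op": "servo_tool", "data": {"rows": [[2, -3.6, 30, 0, 0, 0], [0, 0, 40, 0, 0, 0], [0, 0, 40, 0, 0, 0], [0, 0, 30, 0, 0, 0], [0, 0, 20, 0, 0, 0], [0, 0, 9, 0, 0, 0], [0, 0, 0, 0, 0, 0]]}}

```text
clock: 3.28
tool_pos: [0.5159, -0.3096, 0.1315]
orientation: [[-0.967, -0.253, -0.001], [-0.253, 0.967, 0.0], [0.001, 0.0, -1.0]]
ft_force: [0.0, 0.1, 1.1]
opening: 0.0873
```

Call:
{"op": "servo_tool", "data": {"rows": [[0, 0, 0, 0, 0, 0], [0, 0, 0, 0, 0, 0], [0, 0, 0, 0, 0, 0], [0, 0, 0, 0, 0, 0], [0, 0, 0, 0, 0, 0]], "jaw": 1, "newtons": 40}}

```text
clock: 3.9
tool_pos: [0.516, -0.3095, 0.1317]
orientation: [[-0.967, -0.253, 0.0], [-0.253, 0.967, -0.0], [-0.0, -0.0, -1.0]]
ft_force: [-1.4, 0.2, 0.6]
opening: 0.0452
```

Call:
{"op": "servo_tool", "data": {"rows": [[0, 0, 0, 0, 0, 0], [0, 0, 0, 0, 0, 0], [0, 0, 0, 0, 0, 0], [0, 0, 0, 0, 0, 0]]}}

```text
clock: 4.4
tool_pos: [0.5159, -0.3095, 0.1316]
orientation: [[-0.967, -0.253, -0.0], [-0.253, 0.967, 0.0], [0.0, 0.0, -1.0]]
ft_force: [0.6, -0.1, -0.4]
opening: 0.0235
```

Call:
{"op": "servo_tool", "data": {"rows": [[0, 0, -10, 0, 0, 0], [0, 0, -25, 0, 0, 0], [0, 0, -40, 0, 0, 0], [0, 0, -40, 0, 0, 0], [0, 0, -35, 0, 0, 0], [0, 0, 0, 0, 0, 0]]}}

```text
clock: 5.15
tool_pos: [0.5174, -0.3103, 0.2859]
orientation: [[-0.967, -0.253, 0.008], [-0.253, 0.967, -0.003], [-0.006, -0.005, -1.0]]
ft_force: [0.1, 0.5, -1.8]
opening: 0.0236
```

```bash
cat > look.py <<'E'
import sys
from h import *
from station import r,eyes
tag=sys.argv[1]
o=r.get_obs(); print(o["tool_pos"],o["joints"].round(1)); np.set_printoptions(suppress=True)
tip=o["tool_pos"]+o["orientation"][:,2]*.1196
tl=[]
for n in("scene","top"):
    cs=[eyes.read_camera(n) for _ in range(int(sys.argv[2]) if len(sys.argv)>2 else 2)]; c=dict(cs[0]); c["image"]=np.mean([k["image"].astype(np.float32) for k in cs],0)
    pickle.dump(c,open(f"{n}{tag}.pkl","wb"))
    p=proj(c,tip); print(n,"tip pred px",p)
    x0,y0=[int(np.clip(v-20,0,m)) for v,m in zip(p,(600,360))]
    a=cv2.resize(c["image"][y0:y0+40,x0:x0+40],None,fx=10,fy=10,interpolation=cv2.INTER_CUBIC)
    a=np.clip(a*1.2,0,255).astype(np.uint8)[:,:,::-1].copy()
    cv2.putText(a,f"{n} {x0},{y0}",(5,15),0,.5,(0,0,255)); tl.append(a)
cv2.imwrite(f"pics/l{tag}.png",cv2.hconcat(tl))
E
python3 look.py 1
```

```text
[ 0.51737859 -0.31029997  0.28590265] [-15.6  17.1   5.3   0.1 -77.7 -59.8]
scene tip pred px [235.95475788 255.61891662]
top tip pred px [419.50834525 228.15043401]
```

View pics/l1.png

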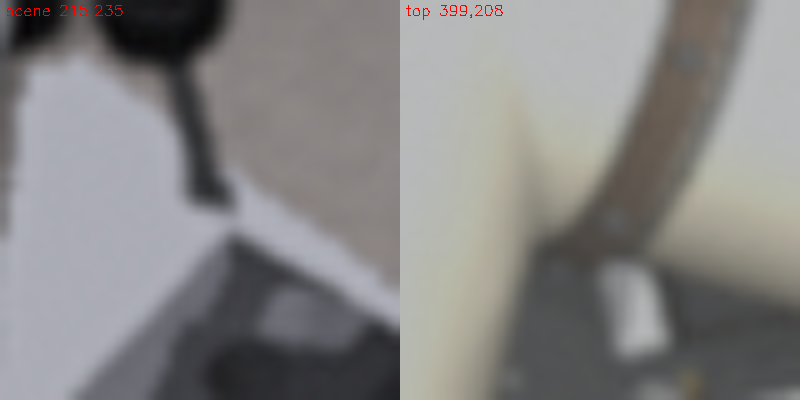

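Call:
{"op": "servo_tool", "data": {"rows": [[-3, 35, 0, 0, 0, 0], [-4, 48, 0, 0, 0, 0], [-4, 48, 0, 0, 0, 0], [-4, 48, 0, 0, 0, 0], [-4, 48, 0, 0, 0, 0], [-4, 48, 0, 0, 0, 0], [-4, 48, 0, 0, 0, 0], [-3, 48, 0, 0, 0, 0], [-3, 44, 0, 0, 0, 0], [0, 0, 0, 0, 0, -0.162], [0, 0, 0, 0, 0, -0.162], [0, 0, 0, 0, 0, -0.162]]}}

```text
clock: 6.85
tool_pos: [0.4422, 0.1002, 0.2804]
orientation: [[-0.733, -0.68, -0.002], [-0.68, 0.733, -0.001], [0.003, 0.001, -1.0]]
ft_force: [-0.1, -0.4, -0.7]
opening: 0.0236
```

Call:
{"op": "servo_tool", "data": {"rows": [[0, 0, 10, 0, 0, -0.162], [0, 0, 20, 0, 0, -0.162], [0, 0, 20, 0, 0, -0.162], [0, 0, 20, 0, 0, -0.162], [0, 0, 10, 0, 0, 0], [0, 0, 0, 0, 0, 0]]}}

```text
clock: 7.6
tool_pos: [0.4423, 0.0999, 0.2008]
orientation: [[-0.182, -0.983, -0.002], [-0.983, 0.182, -0.001], [0.002, 0.002, -1.0]]
ft_force: [-0.1, -0.3, -0.1]
opening: 0.0237
```

```bash
python3 look.py 2 1
```

```text
[0.44234318 0.09991879 0.20075336] [ 33.4   5.2 -22.2   0.  -62.7 -43.9]
scene tip pred px [293.58814199 169.52869793]
top tip pred px [277.80961859 249.96489144]
```

View pics/l2.png

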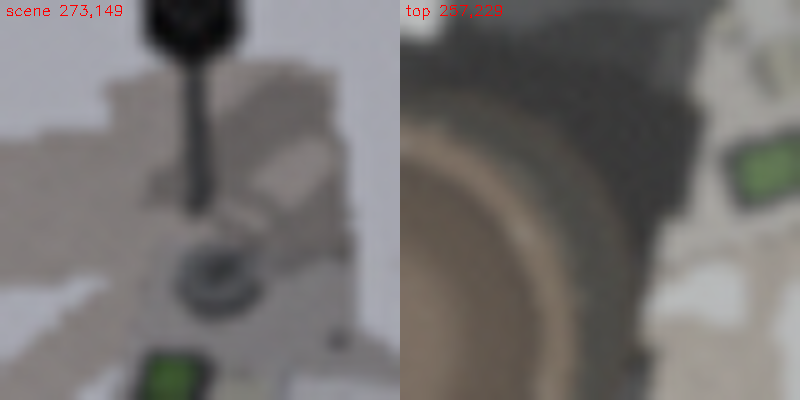

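```bash
python3 - <<'E'
from h import *
S=pickle.load(open("scene2.pkl","rb")); A=pickle.load(open("sceneA.pkl","rb"))
I=S["image"].mean(2)
print(I[158:174,286:300].round().astype(int))
print(proj(S,(.444,.0995,.055)),proj(S,(.44234,.09992,.0811)),proj(S,(.44234,.09992,.0931)))
P=cloud(S); print((P[158:174,289:297,2]*1000).round().astype(int))
print((P[158:174,289:297,0]*1000).round().astype(int));print((P[158:174,289:297,1]*1000).round().astype(int))
E
```

```text
[[103 102 103 103  95  68  50  71 102 106 102  94  85  81]
 [104 102 102 103  96  71  50  70 101 100  95  85  81  82]
 [103 103 105 105  98  72  49  65  90  88  83  82  81  82]
 [102 101 104 105  98  74  48  56  80  82  80  79  82  83]
 [102 103 104 104  99  73  49  54  75  80  80  81  81  82]
 [102 104 105 105  98  74  51  54  72  81  81  82  81  83]
 [102 104 105 104  94  69  50  53  70  80  81  81  83  86]
 [104 103  99  95  85  68  51  53  69  80  81  82  86  94]
 [105  99  88  84  79  69  52  50  66  81  83  85  94 103]
 [103  96  82  81  80  71  52  48  64  81  83  86  96 102]
 [101  93  83  81  80  68  51  49  69  84  84  85  87  91]
 [100  92  90  90  86  70  51  58  78  92  92  89  88  86]
 [103 101 102 103  99  85  71  76  84  89  95  98  96  90]
 [104 105 105 106 105 100  94  97  90  83  87  90  98  93]
 [104 105 105 104 105 106 103 100  93  85  84  81  83  84]
 [105 106 103 102 103 101  93  85  83  79  80  74  74  80]]
[294.41461405 175.51027628] [293.68307165 169.53270176] [293.51519006 166.84736815]
[[ -3  -8  -5 137 134   1  -1   2]
 [ -2  -5  -4 129 129   0  -3  -2]
 
[... 911 characters left out ...]
[385 386 389 439 395 396 400 404]
 [389 387 389 396 398 401 404 408]
 [386 392 394 395 399 401 405 409]
 [413 417 421 424 426 429 439 411]]
[[217 223 222  93  98 221 225 224]
 [212 216 217  97  99 218 222 223]
 [207 208 210  94  99 217 214 220]
 [202 204 206  97 100 210 212 211]
 [196 198 203  96 100 203 203 212]
 [192 199 197 100  99 201 202 205]
 [186 194 187  95  98 197 199 205]
 [187 191 186  96  96 192 193 191]
 [178 185 179  95  94 188 188 192]
 [174 177 179  97  95 101 189 188]
 [166 168 175  94  96 102 178 185]
 [170 169 169  93  97 104 177 175]
 [159 163 165  95 168 173 175 175]
 [152 161 165 161 165 166 168 168]
 [157 153 157 161 163 165 166 165]
 [115 116 115 116 119 121 112 161]]
```

```bash
python3 - <<'E' | tail -22
from m import *
S2=pickle.load(open("scene2.pkl","rb"))
for c,nm,dz in((T,"top",.0011),(S,"scene",-.0012)):
    P=cloud(c)
    for n,x,y,zt in(("a",.4445,.1005,.0535+dz),("b",.6213,.0125,.0552+dz)):
        for th in(.002,.003,.004):
            m=(np.hypot(P[...,0]-x,P[...,1]-y)<.019)&(P[...,2]>zt-th)
            q=(P[m][:,:2]*1000).astype(np.float32); h=cv2.convexHull(q); M=cv2.moments(h)
            print(nm,n,th,"hull c",M["m10"]/M["m00"],M["m01"]/M["m00"],"r",np.sqrt(M["m00"]/np.pi), "ellipse",np.round(cv2.fitEllipse(h)[0],1))
        # pixel hull
    # plate hull
    m=(abs(P[...,2]-(.0445+dz*.3))<.005)&(abs(P[...,0]-.53)<.14)&(abs(P[...,1]-.06)<.14)
    m=cv2.morphologyEx(m.astype(np.uint8),cv2.MORPH_OPEN,np.ones((3,3)))>0
    q=(P[m][:,:2]*1000).astype(np.float32); print(nm,"plate",cv2.minAreaRect(q), "z",np.median(P[m][:,2]))
z=.0811
print("tip in scene frame", onz(S2,292.58,169.9,z-.0012), onz(S2,292.58,169.9,z))
E
```

```text
[47. 46. 58. 57. 49. 50. 56. 54. 56. 57. 55. 45. 44.]
 [45. 44. 47. 54. 56. 57. 55. 55. 57. 54. 45. 47. 43.]
 [46. 46. 46. 45. 57. 57. 58. 60. 56. 45. 48. 46. 46.]
 [46. 46. 45. 46. 43. 46. 44. 46. 46. 46. 47. 48. 46.]
 [45. 45. 49. 45. 43. 45. 46. 46. 45. 45. 46. 44. 45.]
 [46. 46. 44. 47. 46. 46. 45. 47. 47. 46. 47. 46. 45.]
 [45. 47. 46. 46. 45. 45. 46. 45. 45. 45. 46. 47. 45.]]
top a 0.002 hull c 445.7813504525071 101.70092167752468 r 12.363040942414353 ellipse [445.9 101.6]
top a 0.003 hull c 445.7813504525071 101.70092167752468 r 12.363040942414353 ellipse [445.9 101.6]
top a 0.004 hull c 445.7813504525071 101.70092167752468 r 12.363040942414353 ellipse [445.9 101.6]
top b 0.002 hull c 622.269533247748 13.296357136905662 r 12.257395604717743 ellipse [622.4  13.3]
top b 0.003 hull c 622.269533247748 13.296357136905662 r 12.257395604717743 ellipse [622.4  13.3]
top b 0.004 hull c 622.269533247748 13.296357136905662 r 12.257395604717743 ellipse [622.4  13.3]
top plate ((534.2105102539062, 57.74247741699219), (189.893798828125, 189.9400177001953), 18.374736785888672) z 0.04494859588820001
scene a 0.002 hull c 444.0915461902228 99.43660135766613 r 12.321964359550043 ellipse [444.   99.4]
scene a 0.003 hull c 444.0708322229415 99.31532528308801 r 12.382121749173137 ellipse [444.   99.4]
scene a 0.004 hull c 444.08829312545924 99.3152959278746 r 12.391019828721936 ellipse [444.   99.4]
scene b 0.002 hull c 620.5592972073955 11.206702414576652 r 12.588835528090943 ellipse [620.6  11. ]
scene b 0.003 hull c 620.540681641407 11.053608745826084 r 12.689812191641556 ellipse [620.7  10.9]
scene b 0.004 hull c 620.6912782230096 10.841572334320391 r 12.826089481205031 ellipse [620.7  10.8]
scene plate ((532.0362548828125, 56.24980926513672), (189.62591552734375, 191.5829620361328), 18.49680519104004) z 0.0425133202318573
tip in scene frame [0.43936624 0.09782282 0.0799    ] [0.44004194 0.09677952 0.0811    ]
```

Call:
{"op": "servo_tool", "data": {"rows": [[-2.3, -3.7, 7, 0, 0, 0], [0, 0, 8, 0, 0, 0], [0, 0, 6, 0, 0, 0], [0, 0, 0, 0, 0, 0]]}}

```text
clock: 8.2
tool_pos: [0.4465, 0.1016, 0.18]
orientation: [[-0.18, -0.984, -0.001], [-0.984, 0.18, -0.001], [0.001, 0.001, -1.0]]
ft_force: [-0.5, 0.6, -0.4]
opening: 0.0236
```

```bash
python3 look.py 3 2
```

```text
[0.44648605 0.10163992 0.17995083] [ 33.2   6.7 -23.7  -0.  -59.7 -43.6]
scene tip pred px [295.26935952 174.19200786]
top tip pred px [277.89212926 248.24466092]
```

View pics/l3.png

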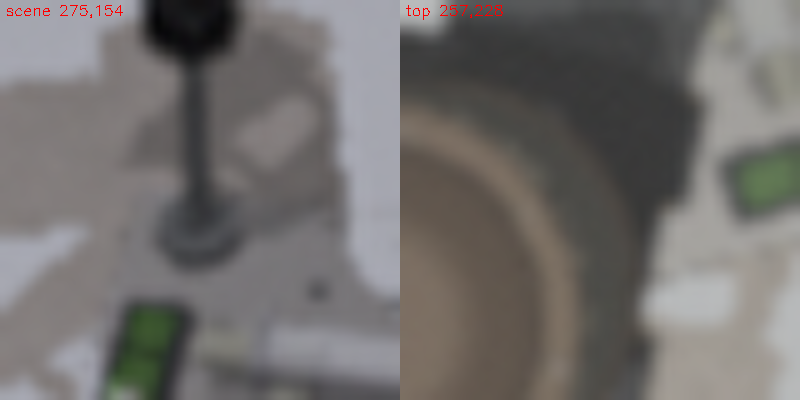

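Call:
{"op": "servo_tool", "data": {"rows": [[0, 0, 3, 0, 0, 0], [0, 0, 3, 0, 0, 0], [0, 0, 1.5, 0, 0, 0], [0, 0, 1.5, 0, 0, 0], [0, 0, 0, 0, 0, 0]]}}

```text
clock: 9.02
tool_pos: [0.4469, 0.1019, 0.1715]
orientation: [[-0.18, -0.984, -0.0], [-0.984, 0.18, -0.0], [0.0, 0.0, -1.0]]
ft_force: [-0.3, 0.7, -1.0]
opening: 0.0237
```

Call:
{"op": "servo_tool", "data": {"rows": [[0, 0, 1, 0, 0, 0], [0, 0, 1, 0, 0, 0], [0, 0, 1, 0, 0, 0], [0, 0, 0, 0, 0, 0]]}}

```text
clock: 9.52
tool_pos: [0.4469, 0.1019, 0.1686]
orientation: [[-0.18, -0.984, -0.0], [-0.984, 0.18, -0.0], [0.0, 0.0, -1.0]]
ft_force: [-0.2, -0.8, -1.3]
opening: 0.024
```

Call:
{"op": "servo_tool", "data": {"rows": [[0, 0, 1, 0, 0, 0], [0, 0, 1, 0, 0, 0], [0, 0, 0.5, 0, 0, 0], [0, 0, 0, 0, 0, 0]]}}

```text
clock: 10.02
tool_pos: [0.4471, 0.1019, 0.1665]
orientation: [[-0.18, -0.984, 0.0], [-0.984, 0.18, 0.0], [-0.0, -0.0, -1.0]]
ft_force: [-0.9, -0.7, 2.4]
opening: 0.0235
```

```bash
cat > bub.py <<'E'
from h import *
import sys
yaw=np.radians(18.4); ex=np.array([np.cos(yaw),np.sin(yaw)]); ey=np.array([-ex[1],ex[0]])
def strip(c,p,e,half=.045):
    n=np.array([-e[1],e[0]]); s=np.arange(-half,half,.001); w=np.arange(-.003,.0031,.001)
    X=p[:2]+s[:,None,None]*e+w[None,:,None]*n
    Q=np.concatenate([X,np.full(X.shape[:2]+(1,),p[2])],-1)@c["R"].T+c["t"]
    mu=(c["fx"]*Q[...,0]/Q[...,2]+c["cx"]).astype(np.float32);mv=(c["fy"]*Q[...,1]/Q[...,2]+c["cy"]).astype(np.float32)
    return s,cv2.remap(c["image"].astype(np.float32),mu,mv,cv2.INTER_LINEAR).mean(1)
def show(c,ctr,z,nm):
    for v,e,off in(("x",ex,-.078*ey),("y",ey,-.078*ex)):
        p=np.array([*(np.asarray(ctr)+off),z]); s,I=strip(c,p,e)
        g=I[:,1]-(I[:,0]+I[:,2])/2
        print(nm,"vial",v); print(" pos  ",(s[::4]*1000).round().astype(int)); print(" green",g[::4].round().astype(int)); print(" red  ",I[::4,0].round().astype(int))
T0=(.5342,.0577);S0=(.5320,.0562)
if __name__=="__main__":
    np.set_printoptions(linewidth=200)
    if sys.argv[1]=="A": show(pickle.load(open("topA.pkl","rb")),T0,.0565,"top")
    show(pickle.load(open(f"scene{sys.argv[1]}.pkl","rb")),S0,.0545,"scene")
E
python3 bub.py A; python3 - <<'E'
from station import r
print(r.get_obs()["wrist_torque"],r.get_obs()["joints"])
E
```

```text
top vial x
 pos   [-45 -41 -37 -33 -29 -25 -21 -17 -13  -9  -5  -1   3   7  11  15  19  23  27  31  35  39  43]
 green [23 25 20 11  7  6  8 19 24 25 21  8  1  0  0  0  0  1  1  0  1  1  1]
 red   [118 121 121 123 124 124 119 118 121 120 115 108 129 149 152 152 152 152 152 152 152 152 152]
top vial y
 pos   [-45 -41 -37 -33 -29 -25 -21 -17 -13  -9  -5  -1   3   7  11  15  19  23  27  31  35  39  43]
 green [ 0  1 12 25 27 15  5  3  5 15 26 29 29 26 21 25 28 29 26 12  1  0  1]
 red   [145 117 107 122 127 127 134 135 136 130 127 130 130 122 112 122 129 130 125 110 124 147 152]
scene vial x
 pos   [-45 -41 -37 -33 -29 -25 -21 -17 -13  -9  -5  -1   3   7  11  15  19  23  27  31  35  39  43]
 green [33 36 32 13  4  2  5 22 37 37 31 11 -3 -3 -3 -3 -3 -3 -3 -3 -3 -3 -3]
 red   [ 70  77  79  96 112 110 100  86  78  78  72  58  84 131 137 136 135 136 136 135 135 135 136]
scene vial y
 pos   [-45 -41 -37 -33 -29 -25 -21 -17 -13  -9  -5  -1   3   7  11  15  19  23  27  31  35  39  43]
 green [ 0  9 27 37 31 11  0  0  7 19 31 38 36 30 32 37 39 36 19  2 -4 -4 -3]
 red   [ 40  53  68  76  83 102 113 120 117 102  85  78  74  66  68  76  77  76  82 105 128 137 134]
[ 0.0520039   0.50076182 -0.03817202] [ 3.32457601e+01  7.46527596e+00 -2.49082894e+01  1.48223830e-02
 -5.76052332e+01 -4.36156220e+01]
```

```bash
cat >> bub.py <<'E'
    print("----fine x")
    for nm,ctr,z in (("top",T0,.0565),("scene",S0,.0545)):
        if nm=="top" and sys.argv[1]!="A": continue
        c=pickle.load(open(f"{nm}{sys.argv[1]}.pkl","rb"))
        for v,e,off in(("x",ex,-.078*ey-.031*ex),("y",ey,-.078*ex-.004*ey)):
            s,I=strip(c,np.array([*(np.asarray(ctr)+off),z]),e,.044); g=I[:,1]-(I[:,0]+I[:,2])/2
            print(nm,v,(s[::2]*1000).round().astype(int),"\n g",g[::2].round().astype(int),"\n r",I[::2,0].round().astype(int))
            # dark block extent and bubble
E
python3 bub.py A | sed -n '/fine/,$p'
```

```text
----fine x
top x [-44 -42 -40 -38 -36 -34 -32 -30 -28 -26 -24 -22 -20 -18 -16 -14 -12 -10  -8  -6  -4  -2   0   2   4   6   8  10  12  14  16  18  20  22  24  26  28  30  32  34  36  38  40  42] 
 g [ 0  2  6 12 18 22 24 24 25 24 23 20 19 19 21 23 24 25 24 20 16 11  8  7  6  6  6  8 13 19 23 24 25 25 24 21 16  8  3  1  0  0  0  0] 
 r [135 120 110 109 113 119 120 122 122 122 120 113 108 107 113 118 120 121 122 121 121 123 123 124 124 124 123 119 117 118 120 121 121 120 119 115 111 108 115 129 141 149 152 152]
top y [-44 -42 -40 -38 -36 -34 -32 -30 -28 -26 -24 -22 -20 -18 -16 -14 -12 -10  -8  -6  -4  -2   0   2   4   6   8  10  12  14  16  18  20  22  24  26  28  30  32  34  36  38  40  42] 
 g [ 1  1  0  1  3  8 16 23 27 28 25 19 12  6  4  3  3  4  7 12 18 24 27 29 29 29 29 27 24 21 22 24 27 28 28 29 29 28 23 16  8  2  1  0] 
 r [152 148 139 124 111 104 110 118 125 127 127 126 129 133 135 135 135 136 135 131 128 126 128 129 130 130 129 125 118 112 113 119 125 128 129 130 130 127 120 112 110 117 131 142]
scene x [-44 -42 -40 -38 -36 -34 -32 -30 -28 -26 -24 -22 -20 -18 -16 -14 -12 -10 
[... 230 characters left out ...]
-3 -3 -3 -3] 
 r [125 103  82  70  71  76  78  79  79  79  75  69  59  56  63  70  76  77  77  79  85  96 107 112 112 110 105 100  95  86  79  78  78  78  77  72  66  58  64  84 111 131 137 137]
scene y [-44 -42 -40 -38 -36 -34 -32 -30 -28 -26 -24 -22 -20 -18 -16 -14 -12 -10  -8  -6  -4  -2   0   2   4   6   8  10  12  14  16  18  20  22  24  26  28  30  32  34  36  38  40  42] 
 g [-2 -2  1  5 13 23 30 35 36 33 27 16  7  2 -1  0  1  5  9 15 22 28 34 38 38 38 34 31 30 31 33 36 38 39 39 37 34 24 13  5  0 -4 -4 -4] 
 r [ 53  39  43  50  57  65  70  74  77  81  87  97 105 110 115 119 121 118 115 107  97  89  82  79  78  76  72  67  66  67  70  74  77  77  77  76  75  80  84  97 113 125 131 137]
```

Call:
{"op": "servo_tool", "data": {"rows": [[0, 0, 0.5, 0, 0, 0.05], [0, 0, 0, 0, 0, 0.1], [0, 0, 0, 0, 0, 0.1], [0, 0, 0, 0, 0, 0.1], [0, 0, 0, 0, 0, 0]]}}

```text
clock: 10.65
tool_pos: [0.4469, 0.102, 0.1666]
orientation: [[-0.506, -0.862, 0.0], [-0.862, 0.506, 0.0], [-0.0, -0.0, -1.0]]
ft_force: [-3.4, 0.9, 5.1]
opening: 0.0238
```

```bash
python3 look.py 4 2;python3 bub.py 4 | sed -n '/fine/,$p'; python3 - <<'E'
from station import r
print(r.get_obs()["wrist_torque"],r.get_obs()["ft_force"])
E
```

```text
[0.44692035 0.10196412 0.16655095] [ 33.3   7.5 -24.9   0.  -57.6 -63.7]
scene tip pred px [295.67627323 177.07481023]
top tip pred px [278.15324909 247.84222975]
----fine x
scene x [-44 -42 -40 -38 -36 -34 -32 -30 -28 -26 -24 -22 -20 -18 -16 -14 -12 -10  -8  -6  -4  -2   0   2   4   6   8  10  12  14  16  18  20  22  24  26  28  30  32  34  36  38  40  42] 
 g [-4 -2  4 16 27 34 36 37 38 38 35 31 25 24 28 33 36 36 32 25 16 10  5  4  3  3  5 11 22 30 35 36 37 38 36 32 24 11  2 -3 -3 -3 -3 -3] 
 r [126 104  83  70  71  75  76  78  79  79  75  69  59  56  64  71  76  77  81  86  97 105 111 113 113 110 102  94  86  81  78  77  77  78  78  74  66  59  65  85 113 133 139 139]
scene y [-44 -42 -40 -38 -36 -34 -32 -30 -28 -26 -24 -22 -20 -18 -16 -14 -12 -10  -8  -6  -4  -2   0   2   4   6   8  10  12  14  16  18  20  22  24  26  28  30  32  34  36  38  40  42] 
 g [-2 -2  1  5 13 23 30 36 37 34 27 16  7  2 -1  0  1  4  8 11 15 17 20 22 22 22 20 18 18 18 19 21 22 23 24 22 21 14  7  2  0 -2 -2 -2] 
 r [ 59  42  45  51  58  66  71  74  78  82  87  98 107 112 117 119 119 114 108  96  81  69  58  50  48  46  44  42  41  42  44  46  48  48  48  47  46  51  58  69  83  93  98 102]
[0.24681538 1.14397435 0.02780695] [-2.99792405  0.36737397  6.10969882]
```

View pics/l4.png

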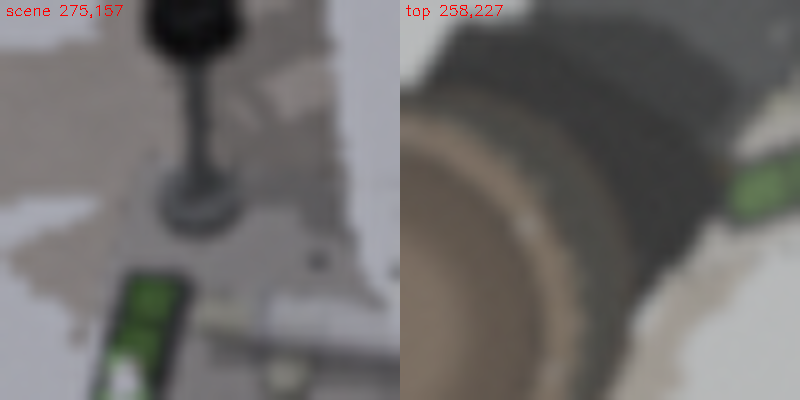

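Call:
{"op": "servo_tool", "data": {"rows": [[0, 0, 0, 0, 0, 0.095], [0, 0, 0, 0, 0, 0.095], [0, 0, 0, 0, 0, 0.095], [0, 0, 0, 0, 0, 0.095], [0, 0, 0, 0, 0, 0.095], [0, 0, 0, 0, 0, 0]]}}

```text
clock: 11.6
tool_pos: [0.4472, 0.1017, 0.167]
orientation: [[-0.844, -0.536, 0.001], [-0.536, 0.844, -0.001], [-0.0, -0.001, -1.0]]
ft_force: [-2.2, -1.5, 7.0]
opening: 0.0237
```

```bash
python3 look.py 5 2;python3 bub.py 5 | sed -n '/fine/,$p'|head -4
```

```text
[0.44721162 0.10166615 0.16699654] [ 33.2   7.4 -24.9   0.1 -57.6 -90.9]
scene tip pred px [295.70825433 177.08886346]
top tip pred px [278.26714563 247.73388051]
----fine x
scene x [-44 -42 -40 -38 -36 -34 -32 -30 -28 -26 -24 -22 -20 -18 -16 -14 -12 -10  -8  -6  -4  -2   0   2   4   6   8  10  12  14  16  18  20  22  24  26  28  30  32  34  36  38  40  42] 
 g [-4 -2  3 15 26 34 35 36 37 37 35 31 24 21 23 19 15  8  5  5  6  6  6  9 15 22 23 24 28 32 34 35 36 37 36 31 24 11  2 -3 -3 -3 -3 -3] 
 r [126 103  82  68  69  74  77  79  79  79  75  69  59  56  63  76  90 104 109 110 109 108 104  97  86  72  63  60  65  71  76  77  77  78  77  72  67  60  66  85 112 132 138 138]
```

Call:
{"op": "servo_tool", "data": {"rows": [[0, 0, 0, 0, 0, -0.08], [0, 0, -3, 0, 0, 0], [0, 0, -7, 0, 0, 0.08], [0, 0, -20, 0, 0, 0], [0, 0, -35, 0, 0, 0], [-20, -34, 0, 0, 0, 0], [-20, -34, 0, 0, 0, 0], [-20, -34, 0, 0, 0, 0], [-21, -34, 0, 0, 0, 0], [-21, -33, 0, 0, 0, 0], [0, 0, 0, 0, 0, -0.186], [0, 0, 0, 0, 0, -0.186]]}}

```text
clock: 13.3
tool_pos: [0.6239, 0.0134, 0.2292]
orientation: [[-0.589, -0.808, -0.002], [-0.808, 0.589, -0.0], [0.001, 0.001, -1.0]]
ft_force: [-0.4, -0.7, -1.6]
opening: 0.0238
```

Call:
{"op": "servo_tool", "data": {"rows": [[0, 0, 0, 0, 0, -0.186], [0, 0, 0, 0, 0, -0.186], [0, 0, 0, 0, 0, -0.186], [0, 0, 0, 0, 0, -0.186], [0, 0, 0, 0, 0, -0.186], [0, 0, 20, 0, 0, -0.186], [0, 0, 20, 0, 0, -0.186], [0, 0, 0, 0, 0, 0]]}}

```text
clock: 14.3
tool_pos: [0.6223, 0.0136, 0.1882]
orientation: [[0.617, -0.787, -0.005], [-0.787, -0.617, -0.001], [-0.002, 0.004, -1.0]]
ft_force: [-0.2, 0.2, -0.7]
opening: 0.0239
```

```bash
python3 look.py 6 2;python3 bub.py 6 | sed -n '/fine/,$p'
```

```text
[0.62231556 0.01360913 0.18820293] [ 16.1  22.4  -0.8  -0.  -67.1  22. ]
scene tip pred px [330.82728319 209.50403711]
top tip pred px [307.81122477 192.3353505 ]
----fine x
scene x [-44 -42 -40 -38 -36 -34 -32 -30 -28 -26 -24 -22 -20 -18 -16 -14 -12 -10  -8  -6  -4  -2   0   2   4   6   8  10  12  14  16  18  20  22  24  26  28  30  32  34  36  38  40  42] 
 g [-4 -2  4 15 27 35 36 37 37 38 36 31 25 22 23 20 15  8  5  5  6  6  6  9 15 22 24 25 28 32 36 36 37 38 36 32 24 12  2 -2 -3 -4 -4 -4] 
 r [128 106  84  71  71  76  79  80  81  80  77  71  61  58  64  78  92 106 111 112 112 110 106  99  88  75  65  62  67  73  78  79  80  80  79  75  69  62  68  87 115 135 141 141]
scene y [-44 -42 -40 -38 -36 -34 -32 -30 -28 -26 -24 -22 -20 -18 -16 -14 -12 -10  -8  -6  -4  -2   0   2   4   6   8  10  12  14  16  18  20  22  24  26  28  30  32  34  36  38  40  42] 
 g [-2 -2  1  4 12 22 29 36 38 35 29 18  8  4  0  1  2  4  8 10 13 15 18 21 22 23 21 19 18 18 19 21 22 24 24 23 21 15  8  3  0 -2 -3 -3] 
 r [ 66  46  48  52  59  66  71  75  80  85  91 102 111 115 120 123 126 122 118 106  89  75  61  52  50  47  45  44  43  42  43  46  47  48  49  48  48  52  57  68  83  94  99 104]
```

View pics/l6.png

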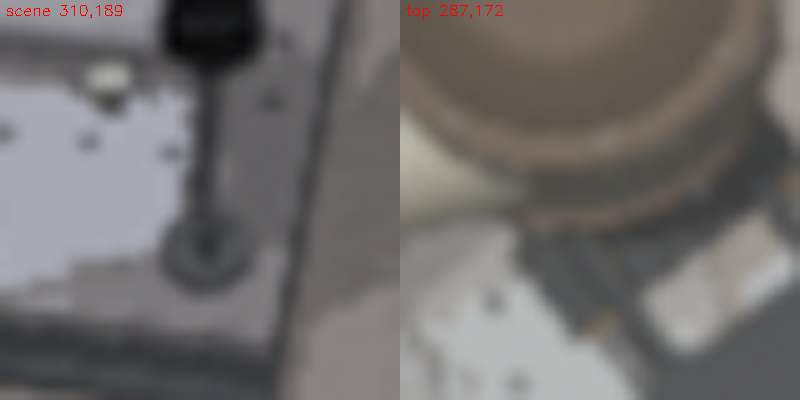

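Call:
{"op": "servo_tool", "data": {"rows": [[0.7, -0.9, 5, 0, 0, 0], [0, 0, 5, 0, 0, 0], [0, 0, 3, 0, 0, 0], [0, 0, 2, 0, 0, 0], [0, 0, 1.5, 0, 0, 0], [0, 0, 0, 0, 0, 0]]}}

```text
clock: 15.25
tool_pos: [0.6246, 0.0138, 0.174]
orientation: [[0.619, -0.785, -0.0], [-0.785, -0.619, 0.0], [-0.0, 0.0, -1.0]]
ft_force: [-0.8, -0.6, -2.3]
opening: 0.0237
```

Call:
{"op": "servo_tool", "data": {"rows": [[-0.6, 0.8, 0, 0, 0, 0], [0, 0, 1, 0, 0, 0], [0, 0, 1, 0, 0, 0], [0, 0, 1, 0, 0, 0], [0, 0, 0, 0, 0, 0]]}}

```text
clock: 15.88
tool_pos: [0.6236, 0.0137, 0.171]
orientation: [[0.619, -0.785, -0.0], [-0.785, -0.619, -0.0], [-0.0, 0.0, -1.0]]
ft_force: [-0.3, -0.2, -0.6]
opening: 0.0238
```

Call:
{"op": "servo_tool", "data": {"rows": [[0, 0, 1, 0, 0, 0], [0, 0, 1, 0, 0, 0], [0, 0, 0.5, 0, 0, 0], [0, 0, 0, 0, 0, 0]]}}

```text
clock: 16.38
tool_pos: [0.6237, 0.0137, 0.1686]
orientation: [[0.619, -0.785, -0.0], [-0.785, -0.619, -0.0], [-0.0, 0.0, -1.0]]
ft_force: [0.1, 0.6, -2.0]
opening: 0.0236
```

Tip about 0.049, no contact yet; continue down to the slot floor.

Call:
{"op": "servo_tool", "data": {"rows": [[0, 0, 0.7, 0, 0, 0], [0, 0, 0.7, 0, 0, 0], [0, 0, 0.6, 0, 0, 0], [0, 0, 0, 0, 0, 0]]}}

```text
clock: 16.88
tool_pos: [0.6242, 0.0136, 0.168]
orientation: [[0.62, -0.785, 0.002], [-0.785, -0.62, -0.0], [0.001, -0.001, -1.0]]
ft_force: [-1.6, -0.2, 4.8]
opening: 0.0235
```

Call:
{"op": "servo_tool", "data": {"rows": [[0, 0, 0, 0, 0, -0.1], [0, 0, 0, 0, 0, -0.1], [0, 0, 0, 0, 0, -0.1], [0, 0, 0, 0, 0, -0.1], [0, 0, 0, 0, 0, -0.1], [0, 0, 0, 0, 0, -0.1], [0, 0, 0, 0, 0, 0]]}}

```text
clock: 17.75
tool_pos: [0.6241, 0.014, 0.1676]
orientation: [[0.954, -0.299, 0.002], [-0.299, -0.954, 0.001], [0.001, -0.001, -1.0]]
ft_force: [-1.9, 1.1, 4.9]
opening: 0.0239
```

```bash
python3 look.py 7 2;python3 bub.py 7 | sed -n '/fine/,$p'|tail -3
```

```text
[0.62410117 0.01400979 0.16759401] [ 16.1  23.3  -2.5  -0.  -64.1  56.5]
scene tip pred px [331.55208256 214.11071089]
top tip pred px [307.78104891 192.1249933 ]
scene y [-44 -42 -40 -38 -36 -34 -32 -30 -28 -26 -24 -22 -20 -18 -16 -14 -12 -10  -8  -6  -4  -2   0   2   4   6   8  10  12  14  16  18  20  22  24  26  28  30  32  34  36  38  40  42] 
 g [-2 -2  1  5 13 23 30 36 39 40 40 37 33 23 12  8  4  3  3  2  1  2  5  8 14 18 19 20 19 18 19 21 22 23 24 23 22 16  8  3  0 -3 -3 -2] 
 r [ 65  45  47  51  58  67  72  77  80  81  80  80  81  87  96 108 119 123 127 126 123 115  98  83  68  54  48  42  41  42  44  46  48  48  48  48  47  51  56  68  82  94  99 104]
```

View pics/l7.png

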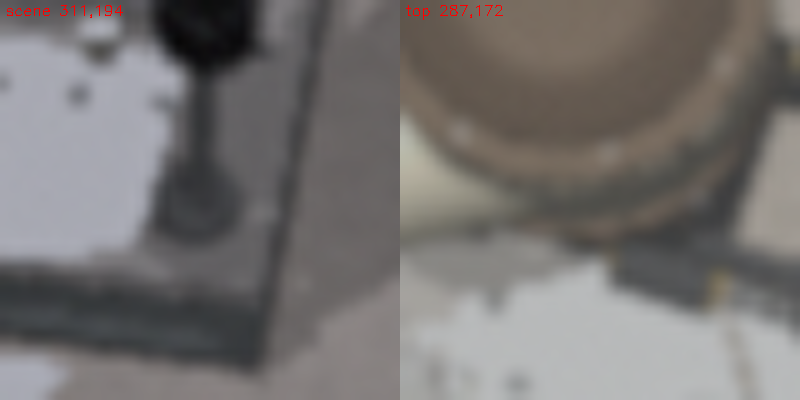

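Call:
{"op": "servo_tool", "data": {"rows": [[0, 0, 0, 0, 0, -0.085], [0, 0, 0, 0, 0, -0.085], [0, 0, 0, 0, 0, -0.085], [0, 0, 0, 0, 0, -0.085], [0, 0, 0, 0, 0, 0]]}}

```text
clock: 18.58
tool_pos: [0.6239, 0.0144, 0.1673]
orientation: [[0.999, 0.035, 0.001], [0.035, -0.999, 0.001], [0.001, -0.001, -1.0]]
ft_force: [-1.2, 2.3, 5.2]
opening: 0.0234
```

```bash
python3 look.py 8 2;python3 bub.py 8 | sed -n '/fine/,$p'|tail -3; python3 - <<'E'
from h import *
t=[]
for n,(x,y) in dict(scene=(270,165),top=(270,195)).items():
    c=pickle.load(open(f"{n}8.pkl","rb")); t.append(np.clip(cv2.resize(c["image"][y:y+60,x:x+70],(420,360),interpolation=cv2.INTER_CUBIC)*1.4,0,255).astype(np.uint8)[:,:,::-1])
cv2.imwrite("pics/v8.png",cv2.hconcat(t)[:,:800])
E
```

```text
[0.62386859 0.01443734 0.1672552 ] [ 16.1  23.3  -2.5  -0.1 -64.1  75.9]
scene tip pred px [331.53776319 214.0331065 ]
top tip pred px [307.6176305  192.22682097]
scene y [-44 -42 -40 -38 -36 -34 -32 -30 -28 -26 -24 -22 -20 -18 -16 -14 -12 -10  -8  -6  -4  -2   0   2   4   6   8  10  12  14  16  18  20  22  24  26  28  30  32  34  36  38  40  42] 
 g [-2 -2  1  5 14 24 30 35 38 39 39 38 36 30 23 18 12  9  6  3  1  0  1  2  6  9 12 15 17 19 20 22 23 24 24 23 21 15  9  4  0 -2 -2 -3] 
 r [ 60  42  45  51  58  66  72  76  79  81  80  78  74  68  64  76  89 102 115 120 122 119 109  98  82  67  56  44  42  42  44  47  48  48  48  47  46  51  56  67  81  93  99 104]
```

View pics/v8.png

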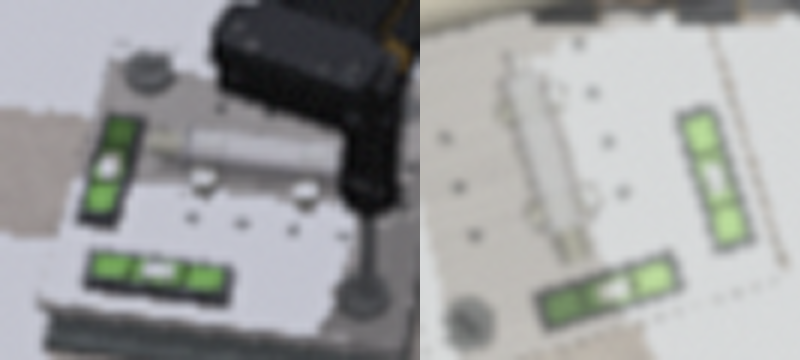

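Call:
{"op": "servo_tool", "data": {"rows": [[0, 0, 0, 0, 0, -0.08], [0, 0, 0, 0, 0, 0], [0, 0, 0, 0, 0, 0.08], [0, 0, -3, 0, 0, 0], [0, 0, -7, 0, 0, 0], [0, 0, -20, 0, 0, 0], [0, 0, -40, 0, 0, 0], [0, 0, -40, 0, 0, 0], [0, 0, -9, 0, 0, 0], [0, 0, 0, 0, 0, 0]]}}

```text
clock: 20.02
tool_pos: [0.6235, 0.0135, 0.2855]
orientation: [[0.999, 0.037, -0.0], [0.037, -0.999, 0.0], [-0.0, -0.0, -1.0]]
ft_force: [-0.3, -0.1, -1.0]
opening: 0.0237
```

Call:
{"op": "servo_tool", "data": {"rows": [[-9, 25, 0, 0, 0, 0], [-15, 40, 0, 0, 0, 0], [-15, 40, 0, 0, 0, 0], [-15, 40, 0, 0, 0, 0], [-15, 40, 0, 0, 0, 0], [-15, 40, 0, 0, 0, 0], [-15, 40, 0, 0, 0, 0], [-14, 40, 0, 0, 0, 0], [-6, 14.6, 0, 0, 0, 0], [0, 0, 0, 0, 0, 0], [0, 0, 0, 0, 0, 0]]}}

```text
clock: 21.4
tool_pos: [0.5166, -0.3094, 0.2851]
orientation: [[0.999, 0.038, -0.001], [0.038, -0.999, 0.001], [-0.001, -0.001, -1.0]]
ft_force: [0.2, 0.6, -0.6]
opening: 0.0237
```

```bash
python3 look.py 9 2;python3 bub.py 9 | sed -n '/fine/,$p'; python3 - <<'E'
from h import *
t=[]
for n,(x,y) in dict(scene=(270,165),top=(260,195)).items():
    c=pickle.load(open(f"{n}9.pkl","rb")); t.append(np.clip(cv2.resize(c["image"][y:y+60,x:x+70],(400,340),interpolation=cv2.INTER_CUBIC)*1.3,0,255).astype(np.uint8)[:,:,::-1])
cv2.imwrite("pics/v9.png",cv2.hconcat(t)[:,:800])
E
```

```text
[ 0.51658441 -0.30944357  0.28514036] [-15.5  17.3   5.5  -0.  -78.2 107.7]
scene tip pred px [235.71099771 255.14614425]
top tip pred px [418.98461866 228.76601965]
----fine x
scene x [-44 -42 -40 -38 -36 -34 -32 -30 -28 -26 -24 -22 -20 -18 -16 -14 -12 -10  -8  -6  -4  -2   0   2   4   6   8  10  12  14  16  18  20  22  24  26  28  30  32  34  36  38  40  42] 
 g [-4 -2  4 14 27 37 40 40 40 39 38 35 30 27 28 23 17  8  6  6  7  7  7 10 17 25 27 28 32 37 40 40 39 37 35 30 23 11  2 -3 -3 -3 -3 -3] 
 r [132 109  87  73  74  78  83  84  84  83  80  75  66  63  70  83  96 109 114 116 115 113 109 102  89  75  65  63  70  78  82  82  80  77  73  67  62  56  63  82 110 133 143 144]
scene y [-44 -42 -40 -38 -36 -34 -32 -30 -28 -26 -24 -22 -20 -18 -16 -14 -12 -10  -8  -6  -4  -2   0   2   4   6   8  10  12  14  16  18  20  22  24  26  28  30  32  34  36  38  40  42] 
 g [-2 -2  1  5 14 24 31 36 39 39 38 36 33 28 23 20 16 13 10  7  5  4  5  6 10 14 17 20 23 27 30 33 34 35 36 34 32 23 12  5  0 -3 -4 -4] 
 r [ 57  41  46  53  61  69  74  78  80  80  78  74  68  60  53  60  70  87 107 118 127 131 129 126 114 102  87  72  66  63  65  69  71  71  71  70  69  74  81  96 115 130 138 144]
```

View pics/l9.png

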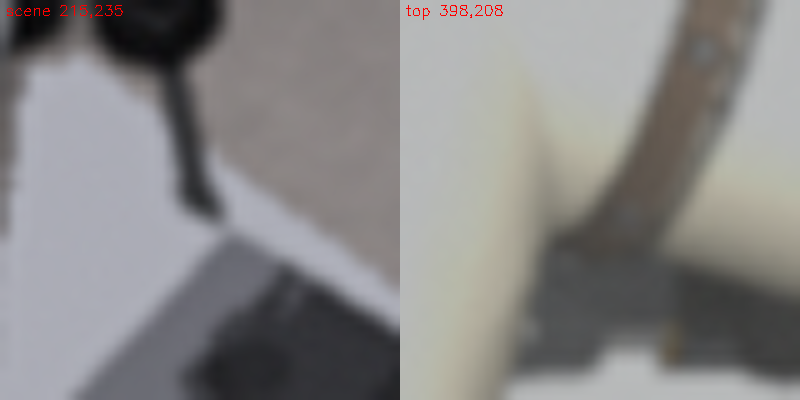

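View pics/v9.png

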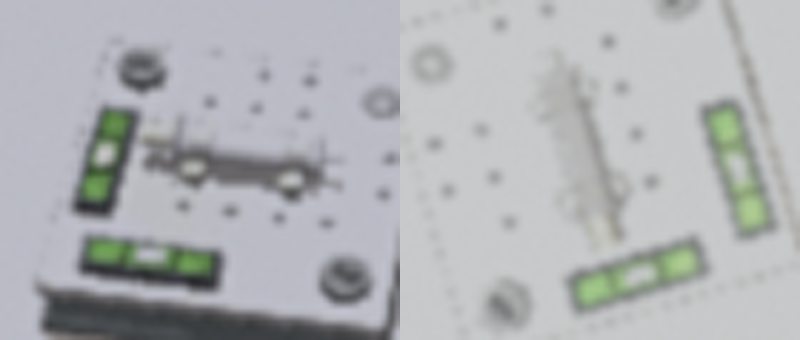

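Call:
{"op": "servo_tool", "data": {"rows": [[1.9, 0, 25, 0, 0, 0], [0, 0, 30, 0, 0, 0], [0, 0, 20, 0, 0, 0], [0, 0, 10, 0, 0, 0], [0, 0, 10, 0, 0, 0], [0, 0, 0, 0, 0, 0]]}}

```text
clock: 22.35
tool_pos: [0.5185, -0.3098, 0.1904]
orientation: [[0.999, 0.037, -0.001], [0.037, -0.999, 0.0], [-0.001, -0.0, -1.0]]
ft_force: [0.5, -0.4, -0.7]
opening: 0.0234
```

Call:
{"op": "servo_tool", "data": {"rows": [[0, 0, 12, 0, 0, 0], [0, 0, 15, 0, 0, 0], [0, 0, 15, 0, 0, 0], [0, 0, 8, 0, 0, 0], [0, 0, 4, 0, 0, 0], [0, 0, 2, 0, 0, 0], [0, 0, 0, 0, 0, 0]]}}

```text
clock: 23.22
tool_pos: [0.5188, -0.3101, 0.1349]
orientation: [[0.999, 0.037, 0.001], [0.037, -0.999, -0.0], [0.001, 0.0, -1.0]]
ft_force: [-0.1, 0.4, -0.8]
opening: 0.0238
```

Call:
{"op": "servo_tool", "data": {"rows": [[0, 0, 1, 0, 0, 0], [0, 0, 1, 0, 0, 0], [0, 0, 1, 0, 0, 0], [0, 0, 0, 0, 0, 0]]}}

```text
clock: 23.72
tool_pos: [0.5186, -0.31, 0.1316]
orientation: [[0.999, 0.037, -0.0], [0.037, -0.999, 0.0], [-0.0, -0.0, -1.0]]
ft_force: [-0.3, -0.4, -0.1]
opening: 0.0239
```

Call:
{"op": "servo_tool", "data": {"rows": [[0, 0, 0.5, 0, 0, 0], [0, 0, 0.5, 0, 0, 0], [0, 0, 0, 0, 0, 0]]}}

```text
clock: 24.1
tool_pos: [0.5188, -0.3101, 0.1315]
orientation: [[0.999, 0.037, 0.001], [0.037, -0.999, -0.001], [0.001, 0.001, -1.0]]
ft_force: [-1.3, 0.8, 4.5]
opening: 0.0238
```

Collar is on the block. Release.

Call:
{"op": "servo_tool", "data": {"rows": [[0, 0, 0, 0, 0, 0], [0, 0, 0, 0, 0, 0], [0, 0, 0, 0, 0, 0], [0, 0, 0, 0, 0, 0], [0, 0, 0, 0, 0, 0], [0, 0, 0, 0, 0, 0], [0, 0, 0, 0, 0, 0], [0, 0, 0, 0, 0, 0]], "jaw": 0}}

```text
clock: 25.1
tool_pos: [0.5186, -0.31, 0.1307]
orientation: [[0.999, 0.037, 0.0], [0.037, -0.999, -0.0], [0.0, 0.0, -1.0]]
ft_force: [-0.0, 0.1, 0.3]
opening: 0.0862
```

Call:
{"op": "servo_tool", "data": {"rows": [[0, 0, -15, 0, 0, 0], [0, 0, -40, 0, 0, 0], [0, 0, -50, 0, 0, 0], [0, 0, -50, 0, 0, 0], [0, 0, -20, 0, 0, 0], [-40, -30, 0, 0, 0, 0], [-50, -30, 0, 0, 0, 0], [-50, -30, 0, 0, 0, 0], [0, 0, 0, 0, 0, 0]]}}

```text
clock: 26.22
tool_pos: [0.3722, -0.2242, 0.3078]
orientation: [[0.999, 0.038, 0.004], [0.038, -0.999, -0.001], [0.004, 0.001, -1.0]]
ft_force: [0.3, -0.2, 1.2]
opening: 0.087
```

```bash
python3 - <<'E'
from h import *
from station import r,eyes
for n in("scene","top"):
    c=eyes.read_camera(n); pickle.dump(c,open(f"{n}10.pkl","wb")); cv2.imwrite(f"pics/{n}10.png",c["image"][:,:,::-1])
    P=cloud(c); near=np.hypot(P[...,0]-.516,P[...,1]+.309)<.03
    m=near&(P[...,2]>.160)&(P[...,2]<.2); q=P[m]; print(n,q.mean(0).round(4),np.percentile(q[:,2],90).round(4),m.sum(),cv2.minAreaRect((q[:,:2]*1000).astype(np.float32)))
E
```

```text
scene [ 0.5212 -0.3144  0.1688] 0.1729 93 ((520.3585815429688, -313.3005676269531), (22.833410263061523, 23.594907760620117), 1.9648332595825195)
top [ 0.5202 -0.3087  0.1711] 0.1742 68 ((520.1207885742188, -309.5278625488281), (19.97045135498047, 22.883312225341797), 1.4407292604446411)
```

View pics/scene10.png

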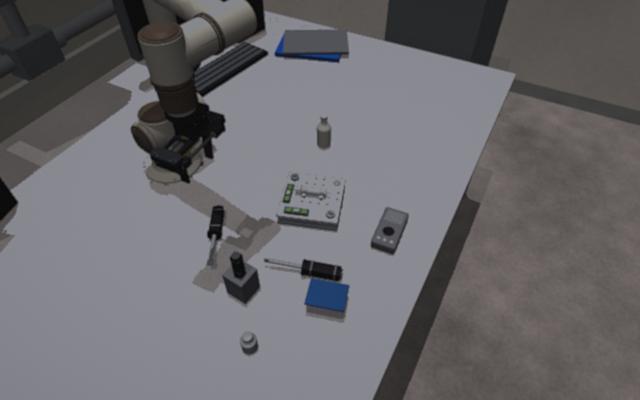

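View pics/top10.png

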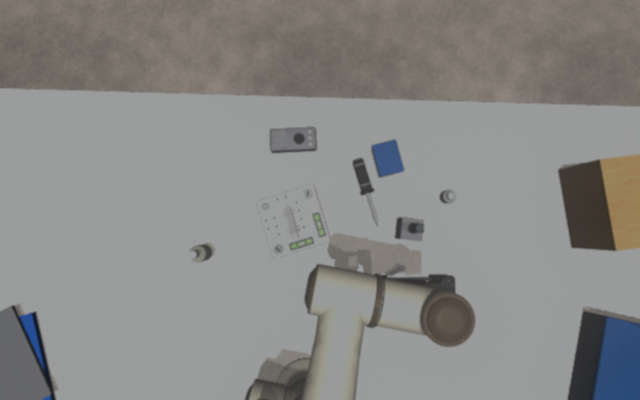

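```bash
python3 - <<'E'
from h import *
t=[]
for k in("A","1","2","3","6","9"):
    c=pickle.load(open(f"scene{k}.pkl","rb")); a=np.clip(c["image"][190:330,170:360],0,255).astype(np.uint8)[:,:,::-1].copy(); a=cv2.resize(a,(260,192)); cv2.putText(a,k,(5,15),0,.5,(0,0,255)); t.append(a)
cv2.imwrite("pics/hist.png",cv2.vconcat([cv2.hconcat(t[:3]),cv2.hconcat(t[3:])]))
E
```

```text
(no output)
```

View pics/hist.png

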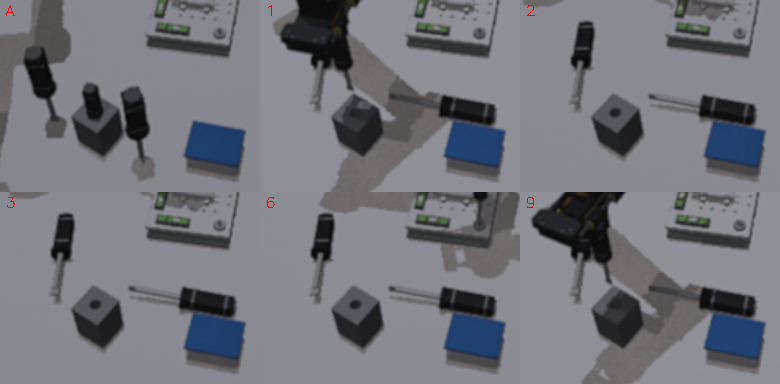

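```bash
python3 - <<'E'
from h import *
for k in("0","A"):
  for n in("scene","top"):
    c=pickle.load(open(f"{n}{k}.pkl","rb"));P=cloud(c)
    for x,y in((.41,-.319),(.618,-.312)):
        d=np.hypot(P[...,0]-x,P[...,1]-y)<.07
        m=d&(P[...,2]>.21)&(P[...,2]<.24)
        lo=d&(P[...,2]>.12)&(P[...,2]<.16)
        print(k,n,"top",cv2.minAreaRect((P[m][:,:2]*1000).astype(np.float32))[0],"lower",P[lo].mean(0).round(3), P[m][:,2].max().round(3))
E
```

```text
0 scene top (410.98468017578125, -323.139892578125) lower [ 0.419 -0.33   0.14 ] 0.23
0 scene top (617.64697265625, -314.9173583984375) lower [ 0.626 -0.325  0.139] 0.228
0 top top (410.6320495605469, -319.812255859375) lower [ 0.414 -0.308  0.137] 0.232
0 top top (618.9171142578125, -312.4435729980469) lower [ 0.613 -0.301  0.138] 0.23
A scene top (410.41827392578125, -322.9887390136719) lower [ 0.419 -0.33   0.142] 0.226
A scene top (617.192626953125, -314.48468017578125) lower [ 0.626 -0.325  0.14 ] 0.226
A top top (410.3623046875, -319.6726379394531) lower [ 0.413 -0.308  0.136] 0.228
A top top (619.3883056640625, -311.7447509765625) lower [ 0.616 -0.3    0.136] 0.228
```

```bash
python3 - <<'E'
from h import *
S=pickle.load(open("scene10.pkl","rb"));A=pickle.load(open("sceneA.pkl","rb"));T=pickle.load(open("top10.pkl","rb"))
for n,h,t,z in(("L2 scene",(340,272),(265,262),.012),("L1 scene",(218,208),(211,265),.012)):
    a=onz(S,*h,z);b=onz(S,*t,z);print(n,"handle end",a.round(3),"tip",b.round(3),"fall dir",np.degrees(np.arctan2(*(a-b)[[1,0]])).round(1),np.linalg.norm(a-b).round(3))
a=onz(T,357,160,.015);b=onz(T,378,226,.005);print("L2 top",a.round(3),b.round(3))
print("orig tip pix->",onz(A,206,284,0).round(3),onz(A,275,310,0).round(3))
# bystanders before/after
TA=pickle.load(open("topA.pkl","rb"))
P0,P1=cloud(TA),cloud(T)
for nm,x,y,r_,z0,z1 in(("tub",.70,-.24,.09,.04,.07),("weight",.62,-.40,.05,.045,.08),("meter",.76,.06,.1,.025,.05),("bottle",.43,.335,.06,.05,.14)):
    for P,c in((P0,TA),(P1,T)):
        m=(np.hypot(P[...,0]-x,P[...,1]-y)<r_)&(P[...,2]>z0)&(P[...,2]<z1); print(nm,P[m].mean(0).round(4) if m.any() else None,m.sum(), cv2.minAreaRect((P[m][:,:2]*1000).astype(np.float32)) if m.any() else "")
sa=onz(A,206,284,0)
t=cv2.resize(S["image"][195:310,190:355],(790,550),interpolation=cv2.INTER_CUBIC); cv2.imwrite("pics/f10.png",cv2.convertScaleAbs(t[:,:,::-1],alpha=1.3))
E
```

```text
L2 scene handle end [ 0.73  -0.139  0.012] tip [ 0.524 -0.21   0.012] fall dir 19.1 0.218
L1 scene handle end [ 0.278 -0.106  0.012] tip [ 0.392 -0.292  0.012] fall dir 121.4 0.218
L2 top [ 0.737 -0.143  0.015] [ 0.524 -0.216  0.005]
orig tip pix-> [ 0.412 -0.344  0.   ] [ 0.626 -0.322  0.   ]
tub [ 0.7377 -0.2378  0.0545] 786 ((739.8086547851562, -238.43051147460938), (101.29320526123047, 80.53016662597656), 15.364139556884766)
tub [ 0.7327 -0.2336  0.0539] 838 ((721.0975952148438, -214.03082275390625), (115.68018341064453, 158.35031127929688), 34.1711540222168)
weight [ 0.6257 -0.4364  0.0607] 61 ((626.1033325195312, -438.0475769042969), (23.867626190185547, 23.34803009033203), 35.82548904418945)
weight [ 0.6256 -0.4364  0.0588] 70 ((627.1305541992188, -435.2938232421875), (26.884431838989258, 30.402385711669922), 83.06489562988281)
meter [0.7972 0.0659 0.0356] 1058 ((799.0655517578125, 66.69678497314453), (75.564208984375, 149.63272094726562), 3.88792085647583)
meter [0.7972 0.0661 0.0357] 1054 ((798.7405395507812, 66.88090515136719), (75.96823120117188, 149.9822540283203), 3.875670909881592)
bottle [0.4286 0.3345 0.0968] 270 ((427.0328674316406, 341.09185791015625), (49.01511764526367, 48.05842208862305), 4.341474533081055)
bottle [0.4287 0.3345 0.0969] 270 ((427.0177917480469, 340.9239196777344), (48.578372955322266, 49.292152404785156), 1.5970557928085327)
```

View pics/f10.png

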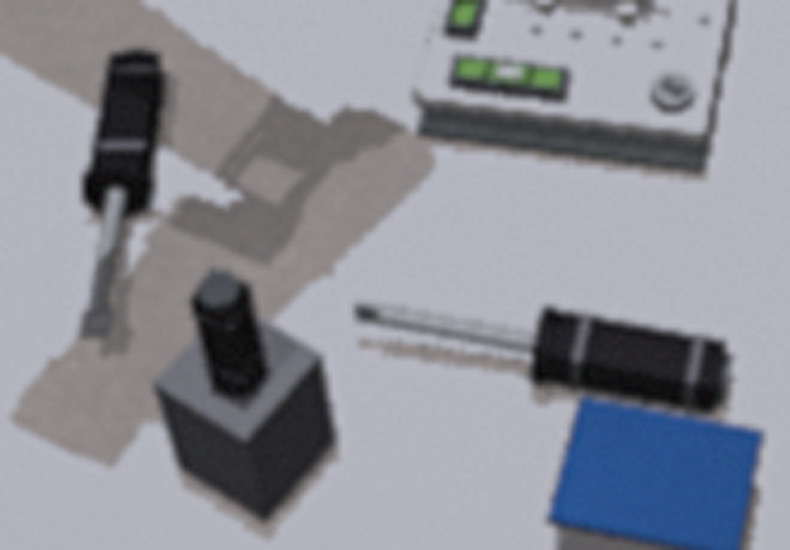

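```bash
python3 - <<'E'
from h import *
for n in("scene","top"):
  for k in("0","A","1","2","9","10"):
    c=pickle.load(open(f"{n}{k}.pkl","rb")); I=c["image"].astype(float)
    m=(I[...,2]-I[...,0]>40); m[:, :290]=0; m[:120]=0; m[:,450:]=0
    ys,xs=np.nonzero(m); 
    if len(xs)>50: print(n,k,len(xs),onz(c,xs.mean(),ys.mean(),.054).round(4),cv2.minAreaRect(np.stack([xs,ys],1).astype(np.float32)))
for k in "A","10":
  c=pickle.load(open(f"scene{k}.pkl","rb")); P=cloud(c)
  m=(np.hypot(P[...,0]-.6256,P[...,1]+.437)<.03)&(P[...,2]>.035)&(P[...,2]<.08);print("weight",k,P[m].mean(0).round(4),m.sum())
E
```

```text
scene 0 1037 [ 0.7409 -0.2425  0.054 ] ((326.36431884765625, 294.2122802734375), (39.808101654052734, 26.663475036621094), 10.784297943115234)
scene A 1038 [ 0.7409 -0.2425  0.054 ] ((326.3872985839844, 294.2166748046875), (39.85487747192383, 26.663475036621094), 10.784297943115234)
scene 1 1052 [ 0.7409 -0.2422  0.054 ] ((326.4615478515625, 294.19232177734375), (39.81157302856445, 26.86791229248047), 11.309932708740234)
scene 2 1046 [ 0.7407 -0.2422  0.054 ] ((326.4615173339844, 294.1922912597656), (39.81156921386719, 26.867908477783203), 11.309932708740234)
scene 9 1052 [ 0.7409 -0.2422  0.054 ] ((326.4615478515625, 294.19232177734375), (39.81157302856445, 26.86791229248047), 11.309932708740234)
scene 10 1045 [ 0.7408 -0.2423  0.054 ] ((326.4615173339844, 294.1922912597656), (39.81156921386719, 26.867908477783203), 11.309932708740234)
top 0 766 [ 0.7399 -0.236   0.054 ] ((387.49383544921875, 157.60166931152344), (31.82133674621582, 24.220285415649414), 75.0685806274414)
top A 771 [ 0.7399 -0.236   0.054 ] ((387.45001220703125, 157.65000915527344), (32.01261520385742, 24.206798553466797), 74.74488067626953)
top 1 755 [ 0.741  -0.2363  0.054 ] ((387.45001220703125, 157.65000915527344), (32.01261520385742, 24.206798553466797), 74.74488067626953)
top 2 771 [ 0.7398 -0.236   0.054 ] ((387.47930908203125, 157.67221069335938), (31.950166702270508, 24.284704208374023), 75.0685806274414)
top 9 745 [ 0.7417 -0.2365  0.054 ] ((387.45001220703125, 157.65000915527344), (32.01261520385742, 24.206798553466797), 74.74488067626953)
top 10 772 [ 0.7399 -0.236   0.054 ] ((387.47930908203125, 157.67221069335938), (31.950166702270508, 24.284704208374023), 75.0685806274414)
weight A [ 0.6279 -0.4437  0.0494] 225
weight 10 [ 0.628  -0.4438  0.0494] 224
```

```bash
python3 - <<'E'
from h import *
from station import r,eyes
for n in("scene","top"):
    cs=[eyes.read_camera(n) for _ in range(4)]
    A=pickle.load(open(f"{n}A.pkl","rb")); c=dict(cs[0]); c["z_map"]=np.median([k["z_map"] for k in cs],0); c["image"]=np.mean([k["image"] for k in cs],0)
    for nm,k in(("before",A),("now",c)):
        P=cloud(k); near=np.hypot(P[...,0]-.518,P[...,1]+.31)<.03
        for lo,hi in((.164,.18),(.145,.164),(.12,.145)):
            q=P[near&(P[...,2]>lo)&(P[...,2]<hi)]; print(n,nm,lo,q.mean(0).round(4),np.round(cv2.minAreaRect((q[:,:2]*1000).astype(np.float32))[0],1),len(q))
E
```

```text
scene before 0.164 [ 0.5174 -0.3111  0.1695] [ 516.2 -309.8] 81
scene before 0.145 [ 0.5215 -0.3154  0.1549] [ 522.6 -313.1] 58
scene before 0.12 [ 0.5217 -0.3153  0.1329] [ 522.5 -314. ] 71
scene now 0.164 [ 0.5202 -0.3142  0.1691] [ 518.8 -312.5] 85
scene now 0.145 [ 0.5242 -0.3182  0.155 ] [ 524.9 -317.9] 53
scene now 0.12 [ 0.5248 -0.3179  0.1328] [ 523.9 -317.9] 76
top before 0.164 [ 0.5172 -0.3066  0.171 ] [ 517.2 -307.5] 74
top before 0.145 [ 0.5171 -0.2984  0.1543] [ 519.7 -299. ] 15
top before 0.12 [ 0.5159 -0.2979  0.1323] [ 519.9 -299.4] 18
top now 0.164 [ 0.5201 -0.3093  0.1717] [ 520.1 -310. ] 64
top now 0.145 [ 0.5199 -0.2988  0.1558] [ 519.9 -298.9] 16
top now 0.12 [ 0.52   -0.2989  0.1311] [ 520.1 -298.8] 16
```

Call:
{"op": "servo_tool", "data": {"rows": [[45, 29, 0, 0, 0, 0], [50, 31, 0, 0, 0, 0], [48, 31, 0, 0, 0, 0], [0, 0, 20, 0, 0, 0], [0, 0, 40, 0, 0, 0], [0, 0, 45, 0, 0, 0], [0, 0, 40, 0, 0, 0], [0, 0, 22, 0, 0, 0], [0, 0, 8, 0, 0, 0], [0, 0, 0, 0, 0, 0]]}}

```text
clock: 27.98
tool_pos: [0.5218, -0.3111, 0.1305]
orientation: [[0.999, 0.037, -0.0], [0.037, -0.999, -0.0], [-0.0, 0.0, -1.0]]
ft_force: [-0.1, -1.3, -0.1]
opening: 0.0871
```

Call:
{"op": "servo_tool", "data": {"rows": [[0, 0, 0, 0, 0, 0], [0, 0, 0, 0, 0, 0], [0, 0, 0, 0, 0, 0], [0, 0, 0, 0, 0, 0], [0, 0, 0, 0, 0, 0], [0, 0, 0, 0, 0, 0], [0, 0, 0, 0, 0, 0], [0, 0, 0, 0, 0, 0], [0, 0, 0, 0, 0, 0]], "jaw": 1, "newtons": 15}}

```text
clock: 29.1
tool_pos: [0.5216, -0.3109, 0.1306]
orientation: [[0.999, 0.037, -0.0], [0.037, -0.999, 0.0], [-0.0, -0.0, -1.0]]
ft_force: [-0.3, -0.0, -0.6]
opening: 0.0235
```

Call:
{"op": "servo_tool", "data": {"rows": [[0, 0, -2, 0, 0, 0], [0, 0, -2, 0, 0, 0], [-1.4, -1.8, 0, 0, 0, 0], [-1.3, -1.8, 0, 0, 0, 0], [0, 0, 2, 0, 0, 0], [0, 0, 2, 0, 0, 0], [0, 0, 0.5, 0, 0, 0], [0, 0, 0, 0, 0, 0]]}}

```text
clock: 30.1
tool_pos: [0.5188, -0.3075, 0.1306]
orientation: [[0.999, 0.037, 0.0], [0.037, -0.999, -0.0], [0.0, 0.0, -1.0]]
ft_force: [-1.4, 1.2, 1.6]
opening: 0.0238
```

Call:
{"op": "servo_tool", "data": {"rows": [[0, 0, 0, 0, 0, 0], [0, 0, 0, 0, 0, 0], [0, 0, 0, 0, 0, 0], [0, 0, 0, 0, 0, 0], [0, 0, 0, 0, 0, 0], [0, 0, 0, 0, 0, 0], [0, 0, 0, 0, 0, 0], [0, 0, 0, 0, 0, 0]], "jaw": 0}}

```text
clock: 31.1
tool_pos: [0.5187, -0.3074, 0.1301]
orientation: [[0.999, 0.037, -0.0], [0.037, -0.999, 0.0], [-0.0, -0.0, -1.0]]
ft_force: [0.1, -0.4, -0.1]
opening: 0.0862
```

Call:
{"op": "servo_tool", "data": {"rows": [[0, 0, -15, 0, 0, 0], [0, 0, -40, 0, 0, 0], [0, 0, -50, 0, 0, 0], [0, 0, -50, 0, 0, 0], [0, 0, -20, 0, 0, 0], [-40, -30, 0, 0, 0, 0], [-50, -30, 0, 0, 0, 0], [-50, -30, 0, 0, 0, 0], [0, 0, 0, 0, 0, 0]]}}

```text
clock: 32.22
tool_pos: [0.3724, -0.2216, 0.3073]
orientation: [[0.999, 0.038, 0.004], [0.038, -0.999, -0.001], [0.004, 0.001, -1.0]]
ft_force: [0.9, -0.6, 0.7]
opening: 0.0873
```

```bash
python3 look.py 11 2; python3 bub.py 11 | sed -n '/fine/,$p'; python3 - <<'E'
from h import *
for n in("scene","top"):
    c=pickle.load(open(f"{n}11.pkl","rb")); P=cloud(c); near=np.hypot(P[...,0]-.518,P[...,1]+.31)<.03
    for lo,hi in((.164,.18),):
        q=P[near&(P[...,2]>lo)&(P[...,2]<hi)]; print(n,q.mean(0).round(4),np.round(cv2.minAreaRect((q[:,:2]*1000).astype(np.float32))[0],1),len(q))
S=pickle.load(open("scene11.pkl","rb"));t=cv2.resize(S["image"][165:310,190:365],(790,650),interpolation=cv2.INTER_CUBIC)[:590]; cv2.imwrite("pics/f11.png",cv2.convertScaleAbs(t[:,:,::-1],alpha=1.3))
E
```

```text
[ 0.3724499  -0.22161255  0.30734738] [ -9.1  -1.1 -13.3  -0.  -77.5 101.3]
scene tip pred px [209.62128085 206.15537444]
top tip pred px [389.21742013 279.7631756 ]
----fine x
scene x [-44 -42 -40 -38 -36 -34 -32 -30 -28 -26 -24 -22 -20 -18 -16 -14 -12 -10  -8  -6  -4  -2   0   2   4   6   8  10  12  14  16  18  20  22  24  26  28  30  32  34  36  38  40  42] 
 g [-4 -2  3 14 26 36 39 39 39 38 36 33 29 26 27 23 16  8  5  5  7  7  7  9 16 24 26 27 31 35 38 39 39 39 37 33 26 12  3 -3 -3 -3 -3 -3] 
 r [126 104  83  70  71  76  79  81  81  81  78  72  63  61  68  80  93 105 109 111 110 109 105  98  86  72  63  60  67  75  80  81  80  79  78  73  68  61  65  80 106 128 138 139]
scene y [-44 -42 -40 -38 -36 -34 -32 -30 -28 -26 -24 -22 -20 -18 -16 -14 -12 -10  -8  -6  -4  -2   0   2   4   6   8  10  12  14  16  18  20  22  24  26  28  30  32  34  36  38  40  42] 
 g [-2 -2  1  5 14 23 30 35 37 37 37 35 33 28 23 19 15 12  9  7  5  4  4  6  9 13 16 19 23 26 29 32 33 34 35 33 31 22 12  5  0 -3 -3 -3] 
 r [ 54  39  44  51  58  66  71  74  76  77  76  72  67  59  52  59  68  84 103 114 121 125 124 121 110  98  84  69  64  60  62  66  68  69  69  67  66  71  78  92 111 125 133 139]
scene [ 0.5172 -0.3106  0.1697] [ 516.4 -310. ] 83
top [ 0.5173 -0.3057  0.1714] [ 517.2 -306.3] 67
```

View pics/f11.png

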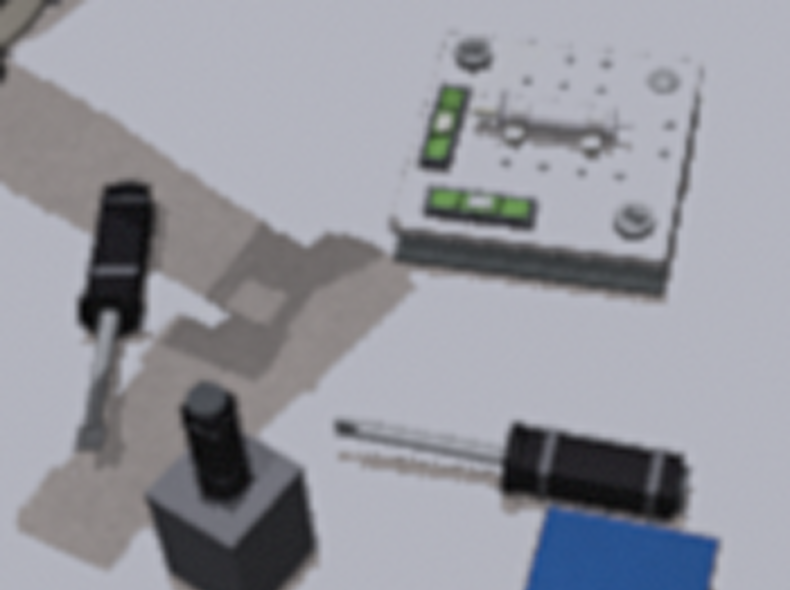

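```bash
python3 -c "
from station import r
print(r.finish_job())"
```

```text
the job is handed in; nothing more can be done
None
```

The plate is level and the driver is back in its stand. But the two larger look-alike drivers, which stood beside the stand, ended up lying on the bench, and I left them there.

- **What I did:** I took the smallest driver from the stand and seated its blade in screw_a, then turned it clockwise until bubble_x was centred. I then did the same counter-clockwise on screw_b until bubble_y was centred. I put the driver back blade down, then gripped it once more to centre it in the hole. I handed in at about 32 s.
- **Levels:** in the last scene-camera picture both bubbles lie between their lines, centred to about 1 mm. The top camera agreed when I checked after the second screw.
- **Driver:** its handle is within about 1 mm of its starting place in both cameras, at the same height, so it is fully home.
- **Other things on the bench:** the bottle, tub, weight and meter had not moved when checked just before I re-centred the driver.
- **The look-alikes:** they were upright at about 0.9 s and already down in the next picture, at about 5 s, after I had lifted the driver out. The wrist force readings, taken only between moves, showed no knock. The gripper did come down between them, so I may have brushed them, or they may have tipped off their blades unaided. I didn't see them down until the end. I did not try to stand them up again, judging the risk of disturbing more was too high.

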